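Polish a batch of jester bells

ROBOT

A 6-joint arm with a two-finger parallel gripper is mounted at the origin on the work surface. World frame = base frame: x ahead of the robot, y to its left, z up, the work surface at z = 0. Lengths are in mm, angles in rad, forces in N, time in s.
With the tool pointing down it reaches from about 350 to 975 mm from the base axis. Payload 7.1 kg.
Tool frame: the origin (TCP) lies midway between the tips of the shut fingers; the grasp point (between the pads) lies 19 mm behind it; z points along the fingers, y is the line along which they close (so a half turn about z gives the same grasp; the last joint's range is limited). The gripper opens to 88 mm and grips with 3 to 60 N. Pads are 20 mm wide; open, the fingers measure 115 mm over their backs; the gripper's body (75 mm by 178 mm) begins 61 mm behind the grasp point.
Start: joints at [1.238, 0.423, 1.63, -0, 1.089, -0.019], TCP at [192.89, 594.473, 222.675] pointing down, gripper open.
Joint ranges: [-3, 3], [-0.9, 2.11], [0.09, 2.58], [-1.31, 4.45], [0.11, 2.69], [-2.54, 2.54]. Speed limits (rad/s): [2.39, 2.39, 3.01, 3.14, 3.14, 3.14].

INTERFACE

Orientations are given as a rotation vector (axis times angle).
In Python, from workcell import get_obs, get_image, camera_params, close_job gives the robot as it stands.
- The arm moves only by the shell command python3 -m creep 'ROWS' [OPENING]. ROWS is a JSON object of lists of equal length, an entry for each row: "delta_pos": the shift along the tool's x, y, z in m, a list of three; "twist": the turn, a rotation vector about the tool's x, y, z in degrees, a list of three. A call has 1 to 20 rows; each row shifts and turns the commanded pose from where the row before left it, along the tool's axes as they then stand; what a row does not reach is not made up. A row lasts 1/12 s, in which the tool goes at most 41.7 mm and 7.16 degrees, less where a joint would pass 70% of its speed; a pose out of reach is approached as far as the arm can. A call with a gripper value outside its range is refused whole. OPENING is the opening, from 0 (shut) to 1 (fully open), set as the call begins (- or left out, the last holds). The fingers move at their own pace and stop on an object; the grip force is fixed at half the most. Time passes only in rows, so rows that do not move let the fingers close. It gives the time, the measured TCP pose, the force, the opening and the grip force at its end, in the units of the state.
- get_obs(): the state, without advancing time (a new reading comes with each control period).
- get_image(name): name is "scene" or "top"; returns (picture, depth): 480x640x3 uint8, red, green, blue; 480x640 float32, mm along the optical axis (not along the pixel's ray), 0 where there is no reading.
- camera_params(name): a dict with "camera_matrix" (3x3 intrinsics, pixels), "extrinsics" (4x4, takes a point from camera to world coordinates). Camera axes: x right, y down, z forward; pixel columns grow to the right and rows downward; lengths in mm; the calibration is good to about 2 mm. A picture is of the moment at which its call begins. camera_params takes no time and is no camera call.
- close_job(): hands the job in; it is judged then, once.
The state is a dict: "t": time; "qpos": joint angles; "qvel": joint speeds; "joint_torque": joint torques, N m; "ee_pos": TCP position; "orientation": TCP orientation; "ft_force": force on the tool from outside, world axes, zero at the start; "moment": the same for the moment, N m; "width": finger opening in mm; "grasp_force": force on a finger pad.
Only numpy, scipy, OpenCV 4.12 (cv2) and the standard library are available. Lean on these libraries where they do the work, as an engineer would, in place of code of your own. Each camera call takes 0.05 s, during which the arm holds its last target. There are 200 camera calls.

TASK

Scoop all the brass jester bells out of the yellow tray with the scoop and tip them into the blue polishing tub, without touching the bells with the fingers. Swing the orange lid fully shut over the tub, push the red-handled pin through the fork and the lid's lug until its handle is home against the fork, and only then press the green start button fully down. Leave the scoop standing flat on its black mat, the pin in place, and disturb nothing else on the bench.

Things in the scene. Friction and masses are not known exactly. Their poses are not given: they have to be found in the camera images.
- tub: fixed vibratory polishing tub: blue round bowl, outer rim radius 85 mm (inside 80), rim 95 mm above the table, inner floor at 18 mm, on a grey 190 x 200 mm plate. Origin on the table under the bowl's centre, z up. A steel fork stands on its -y side (see fork_hole), the lid's hinge post at y = +100 mm (100 mm high), the start button's box (30 mm high) at x = +118 mm.
- fork_hole (a point): mouth of the outer hole of the steel fork, at x 0, y -144, z 72 mm of the tub; the pin enters here along the tub's +y. The fork is two upright plates 44 mm wide and 10 mm thick (y -144 to -134 and -110 to -100 mm), 46 to 98 mm high, on a solid block, with aligned 15 mm holes.
- lid (a joint): orange swing lid, turning about the vertical axis at lid_hinge: 0 shut (stop), up to 2.6 rad as it swings clockwise seen from above, out over the tub's -x, +y side; stays where left. Disc of radius 84 mm, 99 to 107 mm high, centred 100 mm from the hinge; across from the hinge a steel lug 14 mm thick, 16 mm hole 222 mm from the hinge, enters the fork when shut.
- lid_knob (a point): on the lid's black round knob (26 mm diameter, 40 mm high, its top 147 mm above the table), on its axis at 129 mm height, 100 mm from the hinge
- lid_hinge (a point): on the lid's vertical hinge axis, 99 mm above the table
- start_top (a point): centre of the top of the green start button (32 mm diameter, 6 mm travel, 4 N to press fully)
- start (a joint): travel of the start button: 0 up, 0.006 m fully down; springs back
- tray: fixed yellow tray of bells, 265 x 126 mm, walls 45 mm high, 5 mm thick, floor top at 5 mm, inner width 116 mm. Origin on the table between its side walls. Far inner wall at x = +140 mm; the flat floor ends at x = -75 mm, whence the near end slopes up outward (-x) at 45 degrees to 47 mm height. The bells start on the near half of the floor.
- scoop: loose aluminium scoop, 0.2 kg, standing flat: heavy pan 106 mm long (x, -48 to +58 mm), 70 mm wide (y, 64 inside), 3 mm floor, lip and opening at -x; sides start 20 mm behind the lip, 30 then 44 mm high. Red upright handle, 30 mm (x) by 20 mm (y), 48 to 122 mm high, centred at x = +42.5 mm: grip it across y about 92 mm up. Origin on the underside, 48 mm behind the lip; z up.
- mat: fixed black rubber mat 180 x 180 x 4 mm, the scoop's place; origin under its centre
- pin: loose headed pin, 0.12 kg: red square handle 50 x 26 x 26 mm centred on the origin, its length along x; from its +x face (the shoulder, x = 25 mm) a steel shank 12 mm thick and 54 mm long with a round end runs along +x. It lies level on its handle on the table.
- pin_tip (a point): the end of the pin's shank, x = 79 mm of the pin. When home, the shoulder touches the fork's outer face and the tip lies at y = -90 mm of the tub.
- bell0: brass jester bell, a 28 mm ball with a slot and a 3 mm stub loop, 30 g; origin at the ball's centre. May be absent.
- bell1: brass jester bell, a 28 mm ball with a slot and a 3 mm stub loop, 30 g; origin at the ball's centre. May be absent.
- bell2: brass jester bell, a 28 mm ball with a slot and a 3 mm stub loop, 30 g; origin at the ball's centre. May be absent.
- bell3: brass jester bell, a 28 mm ball with a slot and a 3 mm stub loop, 30 g; origin at the ball's centre. May be absent.
- bell4: brass jester bell, a 28 mm ball with a slot and a 3 mm stub loop, 30 g; origin at the ball's centre. May be absent.
- bell5: brass jester bell, a 28 mm ball with a slot and a 3 mm stub loop, 30 g; origin at the ball's centre. May be absent.
- glue: white glue bottle, 60 mm wide, 170 mm high; leave alone
- paintjar: blue paint jar, 64 mm wide, 75 mm high; leave alone
- brushpot: white brush pot, 76 mm wide, 100 mm high; leave alone
- brush: paint brush lying flat, 170 mm long; leave alone
- spool: green thread spool, 56 mm wide, 55 mm high; leave alone
- varnish: amber varnish jar, 52 mm wide, 90 mm high; leave alone

How it is judged (in metres and radians):
On the way, in this order (a step that is already met when the one before it is completed fails the run):
1. a bell is carried in the raised scoop (((x of bell0 in the frame of scoop between -0.06 and 0.06 m and y of bell0 in the frame of scoop between -0.036 and 0.036 m and z of bell0 in the frame of scoop between 0 and 0.07 m and height (world z) of bell0 above 0.1 m) or (x of bell1 in the frame of scoop between -0.06 and 0.06 m and y of bell1 in the frame of scoop between -0.036 and 0.036 m and z of bell1 in the frame of scoop between 0 and 0.07 m and height (world z) of bell1 above 0.1 m) or (x of bell2 in the frame of scoop between -0.06 and 0.06 m and y of bell2 in the frame of scoop between -0.036 and 0.036 m and z of bell2 in the frame of scoop between 0 and 0.07 m and height (world z) of bell2 above 0.1 m) or (x of bell3 in the frame of scoop between -0.06 and 0.06 m and y of bell3 in the frame of scoop between -0.036 and 0.036 m and z of bell3 in the frame of scoop between 0 and 0.07 m and height (world z) of bell3 above 0.1 m) or (x of bell4 in the frame of scoop between -0.06 and 0.06 m and y of bell4 in the frame of scoop between -0.036 and 0.036 m and z of bell4 in the frame of scoop between 0 and 0.07 m and height (world z) of bell4 above 0.1 m) or (x of bell5 in the frame of scoop between -0.06 and 0.06 m and y of bell5 in the frame of scoop between -0.036 and 0.036 m and z of bell5 in the frame of scoop between 0 and 0.07 m and height (world z) of bell5 above 0.1 m))), for 0.2 s.
2. all the bells are in the tub (horizontal distance between each of bell0, bell1, bell2, bell3, bell4, bell5 and tub below 0.08 m and height (world z) of each of bell0, bell1, bell2, bell3, bell4, bell5 below 0.085 m), for 0.3 s.
3. the lid is swung fully shut with the bells in the tub (all of step 2 and value of joint lid below 0.03 rad), for 0.2 s.
4. the pin is pushed through fork and lug until its handle is home (value of joint lid below 0.03 rad and y of pin_tip in the frame of tub between -0.0945 and -0.08 m and x of pin_tip in the frame of tub between -0.007 and 0.007 m and z of pin_tip in the frame of tub between 0.062 and 0.082 m and angle between the x axis of pin and the y axis of tub, either way round below 0.14 rad), for 0.3 s.
5. the start button is pressed fully down (value of joint start above 0.0045 m), for 0.05 s.
At the end, for the whole second after the job is handed in: Every bell inside the tub; lid within 0.03 rad of shut; pin in fork and lug, within 4.5 mm of home and 0.14 rad of the holes' axis; start pressed after that and up again; scoop flat on its mat, within 75 mm of its centre; scoop and pin at rest (all of step 2 and all of step 4 and horizontal distance between scoop and mat below 0.075 m and angle between scoop's own z axis and vertical below 0.12 rad and height (world z) of scoop below 0.012 m and linear speed of each of scoop, pin below 0.03 m/s and value of joint start below 0.002 m); the robot touches nothing.
It fails at once if the fingers touch a bell (contact force between the fingers and bell0 above 1 N or contact force between the fingers and bell1 above 1 N or contact force between the fingers and bell2 above 1 N or contact force between the fingers and bell3 above 1 N or contact force between the fingers and bell4 above 1 N or contact force between the fingers and bell5 above 1 N).
It fails at once if the start button is pressed before the pin is through fork and lug (value of joint start above 0.003 m and not (y of pin_tip in the frame of tub above -0.105 m and distance between pin_tip and fork_hole below 0.07 m)).
It fails at once if a bystander is shifted more than 30 mm (distance of any of glue, paintjar, brushpot, brush, spool, varnish from where it was at the start of the episode above 0.03 m).
Of bell0, bell1, bell2, bell3, bell4, bell5 only 4 to 6 are there at a start; the rules pass over those that are not, and their reading is None.
At some moment in a run one of scoop, pin may be knocked a few centimetres aside while the robot is not near it.
It also fails if it takes over 210 s, if anything falls off the work surface, if the arm or the gripper's body presses on something with over 40 N, if the wrist force passes 120 N, or if a joint passes its speed limit or range.

## Working session

There is one attempt and no reset: what is moved stays moved. The work goes in short steps, Python scripts to look and compute and a shell command to move; the robot and the scene stay as the last step left them, time stands still between calls to the robot, and variables do not carry over. Pictures are saved under pics/ and viewed, at most 14 in all, crops included, and the job is handed in when it is done.

```bash
ls; mkdir -p pics; python3 - <<'E'
from workcell import *
import cv2,numpy as np
print(get_obs())
for n in("scene","top"):
    p,d=get_image(n); cv2.imwrite(f"pics/{n}0.png",p[:,:,::-1]); np.savez(f"{n}0.npz",p=p,d=d)
    print(n,camera_params(n))
E
```

```text
pics
{'t': 0.0, 'qpos': array([ 1.23801014e+00,  4.23837853e-01,  1.63065655e+00,  1.95399773e-06,
        1.08859924e+00, -1.90089550e-02]), 'qvel': array([ 1.43806952e-03, -6.98769065e-05, -2.13932621e-03, -6.46647377e-05,
       -1.10245967e-03,  7.94960438e-04]), 'joint_torque': array([-8.06596818e-04, -5.44641030e+01, -2.73656040e+01,  6.42968039e-02,
        2.29806761e-02, -1.26477325e-04]), 'ee_pos': array([192.71279673, 593.98101796, 221.91670324]), 'orientation': array([-4.90820618e-01, -3.10274607e+00,  2.32069803e-03]), 'ft_force': array([-0.60653527,  1.19111593, -0.04169516]), 'moment': array([ 0.02121257, -0.01027256,  0.018089  ]), 'grasp_force': 0.0, 'width': 87.81171996154953}
scene {'camera_matrix': array([[434.49569831,   0.        , 319.41039177],
       [  0.        , 434.49569831, 234.00790841],
       [  0.        ,   0.        ,   1.        ]]), 'extrinsics': array([[ 6.65097617e-01,  4.91112276e-01, -5.62542347e-01,
         1.08924402e+03],
       [ 7.46423299e-01, -4.14714637e-01,  5.20445990e-01,
        -5.22594694e+02],
       [ 2.23028699e-02, -7.66042102e-01, -6.42403362e-01,
         7.17371603e+02],
       [ 0.00000000e+00,  0.00000000e+00,  0.00000000e+00,
         1.00000000e+00]])}
top {'camera_matrix': array([[558.73005698,   0.        , 316.46448875],
       [  0.        , 558.73005698, 230.7771777 ],
       [  0.        ,   0.        ,   1.        ]]), 'extrinsics': array([[ 2.62001096e-02, -9.85455357e-01,  1.67902632e-01,
         3.70373786e+02],
       [-9.99599220e-01, -2.76278494e-02, -6.17264331e-03,
        -4.52903366e+00],
       [ 1.07216530e-02, -1.67673616e-01, -9.85784259e-01,
         1.23787053e+03],
       [ 0.00000000e+00,  0.00000000e+00,  0.00000000e+00,
         1.00000000e+00]])}
```

View pics/scene0.png

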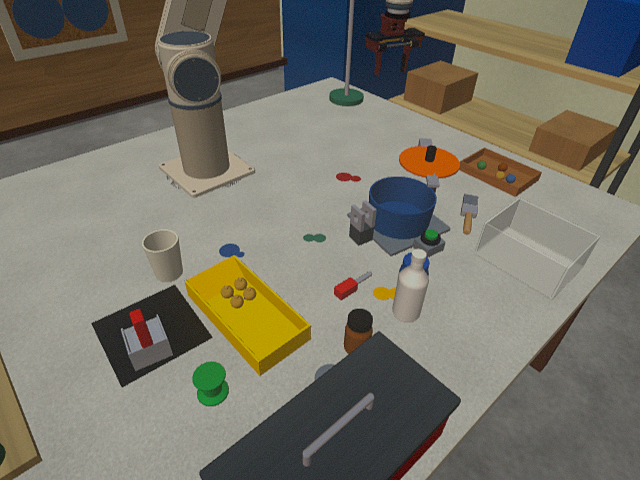

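View pics/top0.png

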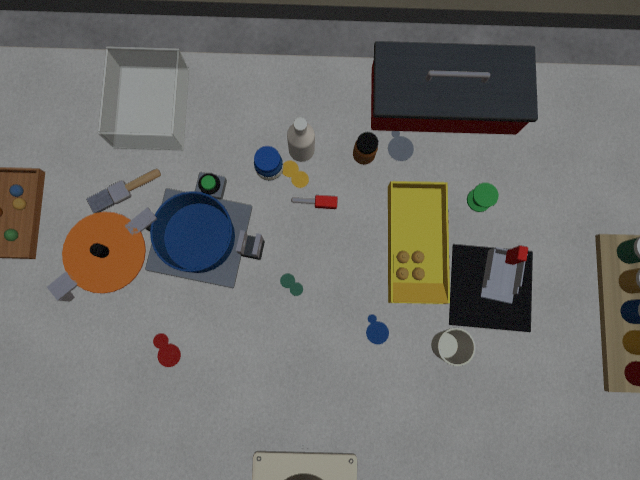

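The scene view shows the tray with 4 bells (about (240,292)), the scoop on its mat (140,345), the pin (352,285), the tub (402,208) and the open lid (430,160). The top view shows the tub (193,232), knob (100,250), fork (250,245), pin (317,201), button (208,183), bells (410,265) and scoop (505,270). I'll measure these now.

```bash
cat > h.py <<'E'
import cv2,numpy as np
from workcell import *
from scipy.spatial.transform import Rotation as Ro
def shot(n,name=None):
    p,d=get_image(n)
    if name: cv2.imwrite(f"pics/{name}.png",p[:,:,::-1])
    return p
def ray(n,uv):
    c=camera_params(n);K=c["camera_matrix"];E=c["extrinsics"]
    uv=np.atleast_2d(np.array(uv,float))
    r=np.c_[uv,np.ones(len(uv))]@np.linalg.inv(K).T@E[:3,:3].T
    return E[:3,3],r/np.linalg.norm(r,axis=1)[:,None]
def plane(n,uv,z):
    o,r=ray(n,uv); return o+r*((z-o[2])/r[:,2])[:,None]
def proj(n,X):
    c=camera_params(n);K=c["camera_matrix"];E=c["extrinsics"]
    q=(np.atleast_2d(X)-E[:3,3])@E[:3,:3]@K.T; return q[:,:2]/q[:,2:]
def tri(us,ut):
    a,r=ray("scene",us);b,s=ray("top",ut);r=r[0];s=s[0]
    A=np.c_[r,-s];k=np.linalg.lstsq(A,b-a,rcond=None)[0]
    P=a+k[0]*r;Q=b+k[1]*s; return (P+Q)/2,np.linalg.norm(P-Q)
def blobs(p,lo,hi,roi=None,amin=15):
    h=cv2.cvtColor(p,cv2.COLOR_RGB2HSV);m=cv2.inRange(h,np.array(lo),np.array(hi))
    if roi: k=np.zeros_like(m);x0,y0,x1,y1=roi;k[y0:y1,x0:x1]=1;m*=k
    c,_=cv2.findContours(m,cv2.RETR_EXTERNAL,cv2.CHAIN_APPROX_NONE)
    c=[x for x in c if cv2.contourArea(x)>amin]; return sorted(c,key=cv2.contourArea,reverse=True),m
def cen(c):
    m=cv2.moments(c);return np.array([m["m10"]/m["m00"],m["m01"]/m["m00"]])
E
cat > a.py <<'E'
from h import *
np.set_printoptions(precision=1,suppress=True)
S=np.load("scene0.npz")["p"];T=np.load("top0.npz")["p"]
def show(l,c):
    for x in c[:4]: print(l,cv2.contourArea(x),cen(x),"rect",cv2.minAreaRect(x))
R=((0,150,60),(6,255,255))
show("handle S",blobs(S,*R,(110,290,170,360))[0]);show("handle T",blobs(T,*R,(490,230,540,275))[0])
show("pin S",blobs(S,*R,(325,270,365,305))[0]);show("pin T",blobs(T,*R,(305,190,345,215))[0])
O=((5,180,120),(18,255,255))
show("lid S",blobs(S,*O,(390,135,470,190))[0]);show("lid T",blobs(T,*O,(50,200,160,310))[0])
K=((0,0,0),(180,255,55))
show("knob S",blobs(S,*K,(415,135,445,170))[0]);show("knob T",blobs(T,*K,(80,230,125,265))[0])
G=((45,120,60),(80,255,255))
show("btn S",blobs(S,*G,(415,220,450,255))[0]);show("btn T",blobs(T,*G,(190,165,225,200))[0])
B=((100,100,30),(125,255,255))
show("tub S",blobs(S,*B,(360,170,445,245))[0]);show("tub T",blobs(T,*B,(140,185,245,285))[0])
Y=((20,150,60),(33,255,255))
show("tray T",blobs(T,*Y,(370,160,470,320))[0])
show("mat T",blobs(T,*K,(440,235,545,340))[0])
big=np.vstack([cv2.resize(T[170:320,380:560],None,fx=4,fy=4,interpolation=2)])
cv2.imwrite("pics/c1.png",big[:,:,::-1])
cv2.imwrite("pics/c2.png",cv2.resize(T[170:320,50:270],None,fx=3.6,fy=3.6,interpolation=2)[:,:,::-1])
E
python3 a.py
```

```text
handle S 410.0 [140.4 327.5] rect ((140.35000610351562, 328.050048828125), (38.89601516723633, 12.649110794067383), 71.56504821777344)
handle T 125.0 [521.2 253.1] rect ((517.0, 253.0), (14.0, 20.0), 90.0)
pin S 292.5 [345.1 288.1] rect ((345.2882385253906, 287.95294189453125), (14.495638847351074, 24.466182708740234), 57.528804779052734)
pin T 212.0 [325.6 201.3] rect ((325.5, 201.5), (11.0, 21.0), 90.0)
lid S 1223.5 [428.7 162.2] rect ((429.0136413574219, 161.88394165039062), (60.7574462890625, 29.677675247192383), 6.709837436676025)
lid T 4870.5 [102.8 252.8] rect ((103.47923278808594, 252.4773406982422), (78.13833618164062, 81.51696014404297), 47.48955535888672)
knob S 112.0 [430.2 153.3] rect ((430.15386962890625, 153.23077392578125), (8.629109382629395, 15.689291000366211), 11.309932708740234)
knob T 176.0 [ 99.  250.3] rect ((99.04998779296875, 250.35000610351562), (18.657434463500977, 12.016654968261719), 18.43494987487793)
btn S 95.0 [430.8 234.3] rect ((431.0, 234.0), (12.0, 10.0), 0.0)
btn T 146.0 [207.9 181.9] rect ((207.70001220703125, 181.9000244140625), (13.86362075805664, 13.86362075805664), 63.43495178222656)
tub S 3122.5 [401.1 206.1] rect ((402.0, 207.5), (61.0, 66.0), 90.0)
tub T 5262.0 [192.3 232.3] rect ((192.0, 232.0), (80.0, 84.0), 90.0)
tray T 7067.0 [417.7 242.6] rect ((418.5, 241.99996948242188), (60.99999237060547, 119.99998474121094), -0.0)
mat T 4333.5 [484.9 294.2] rect ((491.1507263183594, 287.9097900390625), (81.80516815185547, 82.87706756591797), 2.7927021980285645)
mat T 28.5 [513.8 261.5] rect ((515.0, 261.0), (14.0, 4.0), 0.0)
```

View pics/c1.png

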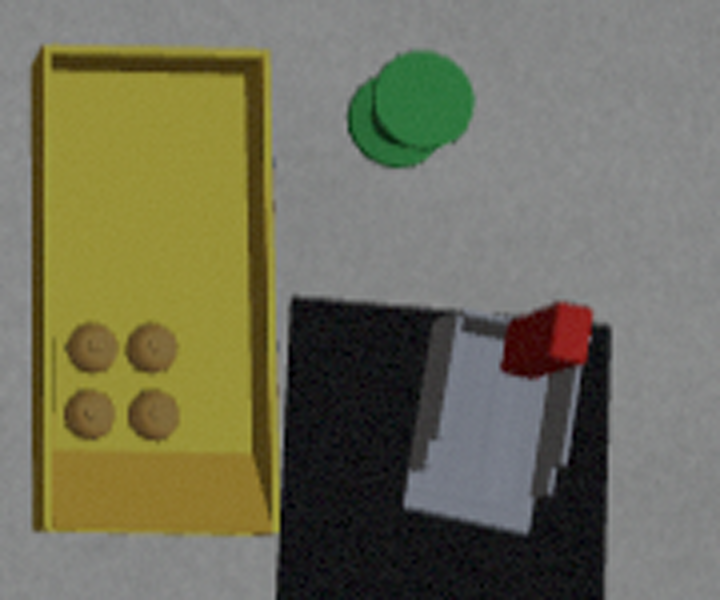

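View pics/c2.png

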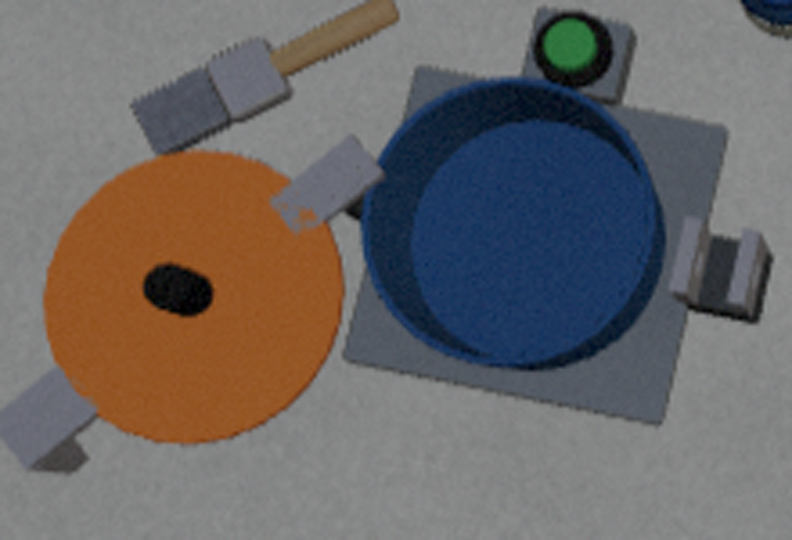

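Crop c1 shows 4 bells at c1 px (92,348), (152,348), (90,415), (153,415), on the left half of the floor. The scoop lip runs (405,507)–(528,535) and the red top face is centred at about (570,335). Crop c2 shows the rim circle centred at about (513,223), the fork plates at (690,262) and (748,270), and the button at (570,43).

```bash
python3 - <<'E'
from h import *
S=np.load("scene0.npz")["p"]
a=cv2.resize(S[185:260,335:455],None,fx=5,fy=5,interpolation=2)
b=cv2.resize(S[285:395,90:210],None,fx=5,fy=5,interpolation=2)
b=cv2.resize(b,(600,550))
a=cv2.resize(a,(600,375))
cv2.imwrite("pics/c3.png",a[:,:,::-1]);cv2.imwrite("pics/c4.png",b[:,:,::-1])
E
```

```text
(no output)
```

View pics/c3.png

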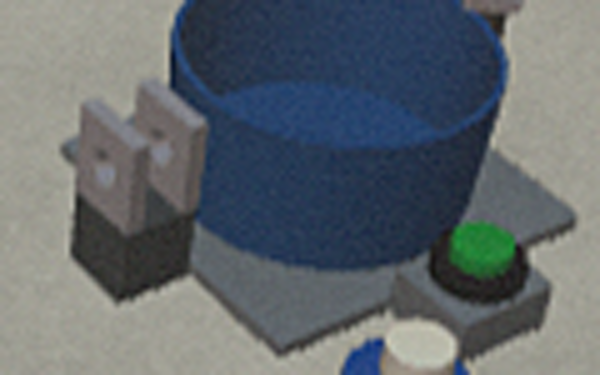

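View pics/c4.png

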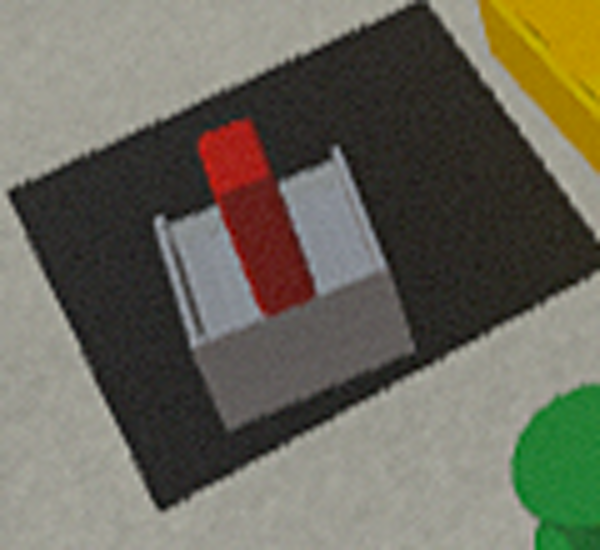

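Crop c3 shows the fork's outer hole at (104,172) and inner hole at (161,152), with the button top centred at about (482,243). Crop c4 shows the handle's top face centred at (237,157) and the mat corners at (10,190), (425,0), (600,255), (165,508).

```bash
cat > b.py <<'E'
from h import *
np.set_printoptions(precision=1,suppress=True)
S=np.load("scene0.npz")["p"];T=np.load("top0.npz")["p"]
c1=lambda *q:np.array(q,float)/4+[380,170]
c2=lambda *q:np.array(q,float)/3.6+[50,170]
c3=lambda *q:np.array(q,float)/5+[335,185]
c4=lambda *q:np.array(q,float)/5+[90,285]
ang=lambda v:np.degrees(np.arctan2(v[1],v[0]))
print("handle top tri",tri(c4([237,157]),c1([570,335])),plane("top",c1([570,335]),126),plane("scene",c4([237,157]),126))
L=plane("top",c1([405,507],[528,535]),7);print("lip",L,L.mean(0),"yaw",ang(L[0]-L[1])-90)
bk=plane("scene",c4([190,345],[388,268]),48);print("back top",bk,bk.mean(0),"yaw",ang(bk[1]-bk[0])-90)
m=plane("scene",c4([10,190],[425,0],[600,255],[165,508]),4);print("mat",m,m.mean(0),np.linalg.norm(m-np.roll(m,1,0),axis=1))
# tray: inner floor corners
f=plane("top",c1([52,452],[252,452],[247,72],[52,72]),5);print("floor",f)
f=plane("top",c1([42,48],[270,52],[278,533],[35,530]),45);print("outer top",f)
print("bells",plane("top",c1([92,348],[152,348],[90,415],[153,415]),19))
# tub
print("rim",plane("top",c2([513,223]),95),plane("top",c2([513,78],[513,368],[362,223],[665,223]),95))
rs=plane("scene",c3([172,50],[507,75]),95);print("rim scene lr",rs,rs.mean(0))
print("fork outer plate top corners",plane("top",c2([745,230],[770,240],[728,303],[755,312]),98))
print("fork inner",plane("top",c2([687,215],[706,222],[670,290],[692,300]),98))
print("hole tri? scene outer z72",plane("scene",c3([104,172]),72),"inner face",plane("scene",c3([161,152]),72))
sf=plane("scene",c3([80,98],[146,140]),98);print("scene outer top edge",sf,sf.mean(0))
print("btn",tri(c3([482,243]),c2([570,43])))
print("plate corners top",plane("top",c2([415,66],[727,128],[660,424],[343,360]),8))
# knob
print("knob",plane("scene",[430.5,146.8],147),tri([430.5,147],[96.5,249.5]),plane("top",c2([160,285]),147))
lt=cv2.minEnclosingCircle(blobs(T,(5,180,120),(18,255,255),(50,200,160,310))[0][0]);print("lid",lt,plane("top",[lt[0]],107))
# pin
pt=blobs(T,(0,150,60),(6,255,255),(305,190,345,215))[0][0]
print("pin T",pt[:,0].min(0),pt[:,0].max(0),plane("top",[cen(pt)],26))
ps=blobs(S,(0,150,60),(6,255,255),(325,270,365,305))[0][0];print("pin tri",tri(cen(ps),cen(pt)),plane("scene",[cen(ps)],20))
g=cv2.cvtColor(T,cv2.COLOR_RGB2HSV)[190:212,285:345]
print(g[:,:,1]);print(g[4:16,:,2])
E
python3 b.py | cut -c1-260
```

```text
handle top tri (array([ 526.3, -427.6,  119.3]), np.float64(4.632314173679347)) [[ 524.5 -427.3  126. ]] [[ 534.2 -426.8  126. ]]
lip [[ 443.2 -378.1    7. ]
 [ 429.7 -445.4    7. ]] [ 436.4 -411.8    7. ] yaw -11.32332862785735
back top [[ 531.4 -462.9   48. ]
 [ 546.5 -394.4   48. ]] [ 538.9 -428.6   48. ] yaw -12.480516864316641
mat [[ 376.7 -483.2    4. ]
 [ 389.1 -306.9    4. ]
 [ 559.5 -320.     4. ]
 [ 554.5 -493.7    4. ]] [ 470.  -400.9    4. ] [178.2 176.7 170.9 173.8]
floor [[ 468.2 -184.1    5. ]
 [ 471.2 -294.7    5. ]
 [ 687.  -294.4    5. ]
 [ 683.8 -183.4    5. ]]
outer top [[ 687.  -172.1   45. ]
 [ 688.4 -297.8   45. ]
 [ 425.4 -298.6   45. ]
 [ 423.5 -169.4   45. ]]
bells [[ 524.8 -203.9   19. ]
 [ 525.7 -237.    19. ]
 [ 487.9 -202.8   19. ]
 [ 488.8 -237.4   19. ]]
rim [[555.4 244.7  95. ]] [[640.8 250.1  95. ]
 [472.  239.4  95. ]
 [553.  331.2  95. ]
 [557.8 157.5  95. ]]
rim scene lr [[511.5 178.8  95. ]
 [633.7 291.4  95. ]] [572.6 235.1  95. ]
fork outer plate top corners [[554.6 111.   98. ]
 [549.2  96.5  98. ]
 [512.1 118.9  98. ]
 [507.4 103.3  98. ]]
fo
[... 3154 characters left out ...]
24 121 121 124 123  96  98
  104 106 105  88  89  92  81  85  86  88  90  77 107 143 143 142 144 141
  144 143 141 142 141 144 143 142 146 142 142 143 144 143 144 139 120 138
  135 137 140 139 137 138]
 [137 137 138 134 134 134 134 135 135 134 134 135 137 136 135 135 129 129
  130 127 131 123 122 119 120 120 120 119 118 100 112 146 143 145 145 142
  144 142 141 143 141 144 144 146 142 145 143 143 143 143 144 139 119 137
  137 141 138 135 136 139]
 [137 136 136 138 129 132 133 134 135 138 135 135 137 138 133 131 135 136
  136 134 137 136 134 131 130 133 133 131 128 111  89 121 124 125 128 129
  130 129 134 133 133 138 141 140 141 141 141 144 143 143 144 137 120 138
  138 136 138 136 134 137]]
```

```bash
cat > tgt.py <<'E'
import sys
from h import *
np.set_printoptions(precision=1,suppress=True)
# usage: tgt.py x y z [azimuth of tool y, tool down]
o=get_obs();R=Ro.from_rotvec(o["orientation"]).as_matrix()
print("t %.1f"%o["t"],"tcp",o["ee_pos"],"tooly az %.1f"%np.degrees(np.arctan2(R[1,1],R[0,1])),"tilt z",R[:,2].round(3),"q",o["qpos"].round(2),"F",o["ft_force"],"w %.1f g %.1f"%(o["width"],o["grasp_force"]))
a=[float(v) for v in sys.argv[1:]]
if len(a)>=3: print("delta tool mm",R.T@(np.array(a[:3])-o["ee_pos"]))
E
python3 -m creep '{"delta_pos":[[-0.0243,-0.0335,0],[-0.0243,-0.0335,0],[-0.0243,-0.0335,0],[-0.0243,-0.0335,0],[-0.0243,-0.0335,0],[-0.0243,-0.0335,0],[-0.0243,-0.0335,0],[-0.0243,-0.0335,0],[-0.0243,-0.0335,0],[-0.0243,-0.0335,0],[-0.0243,-0.0335,0],[-0.0243,-0.0335,0],[-0.0243,-0.0335,0]],"twist":[[0,0,0],[0,0,0],[0,0,0],[0,0,0],[0,0,0],[0,0,0],[0,0,0],[0,0,0],[0,0,0],[0,0,0],[0,0,0],[0,0,0],[0,0,0]]}' 1
python3 tgt.py 525 -429 222
```

```text
t: 1.18
ee_pos: [358.9, 80.8, 222.8]
orientation: [0.49, 3.103, 0.0]
ft_force: [1.5, -0.2, -0.4]
width: 87.6
grasp_force: 0.0
t 1.2 tcp [358.9  80.8 222.8] tooly az 72.0 tilt z [ 0.  0. -1.] q [ 0.2  0.   2.2  0.   1.  -1.1] F [ 1.5 -0.2 -0.4] w 87.6 g 0.0
delta tool mm [-315.2 -433.7    0.8]
```

```bash
python3 -m creep '{"delta_pos":[[-0.0242,-0.0334,0],[-0.0242,-0.0334,0],[-0.0242,-0.0334,0],[-0.0242,-0.0334,0],[-0.0242,-0.0334,0],[-0.0242,-0.0334,0],[-0.0242,-0.0334,0],[-0.0242,-0.0334,0],[-0.0242,-0.0334,0],[-0.0242,-0.0334,0],[-0.0242,-0.0334,0],[-0.0242,-0.0334,0],[-0.0242,-0.0334,0],[0,0,0],[0,0,0],[0,0,0],[0,0,0]],"twist":[[0,0,0],[0,0,0],[0,0,0],[0,0,0],[0,0,0],[0,0,0],[0,0,0],[0,0,0],[0,0,0],[0,0,0],[0,0,0],[0,0,0],[0,0,0],[0,0,-6],[0,0,0],[0,0,0],[0,0,0]]}' 1
python3 tgt.py 525 -429 77; python3 - <<'E'
from h import *
shot("top","top1")
for n in ("scene","top"): print(n,proj(n,[525,-429,222]))
E
```

```text
t: 2.6
ee_pos: [523.7, -426.2, 222.3]
orientation: [-0.331, -3.123, -0.002]
ft_force: [-0.8, 0.5, 0.7]
width: 87.8
grasp_force: 0.0
t 2.6 tcp [ 523.7 -426.2  222.3] tooly az 77.9 tilt z [-0.  0. -1.] q [-0.7  0.5  1.5  0.   1.1 -2.1] F [-0.8  0.5  0.7] w 87.8 g 0.0
delta tool mm [ -2.1  -2.6 145.3]
scene [[118.48648915 274.35801115]]
top [[542.91594976 246.87963913]]
```

View pics/top1.png

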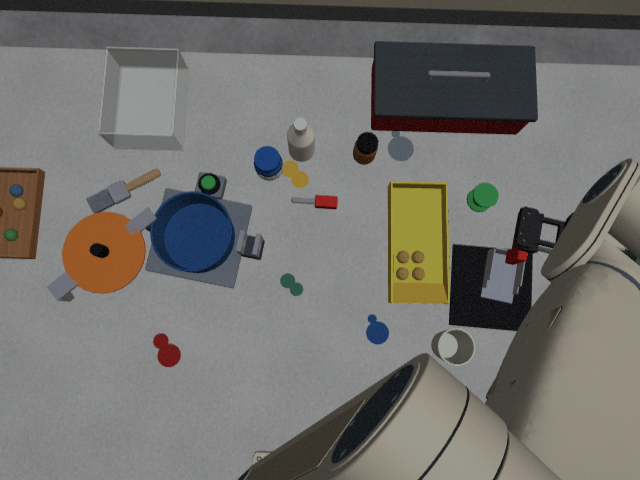

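The gripper hangs over the handle at about (540,235), with a finger on each side. The scoop still stands at (505,272), unmoved. Next I descend and grip.

```bash
python3 -m creep '{"delta_pos":[[-0.001,-0.001,0.024],[-0.001,-0.001,0.024],[0,0,0.024],[0,0,0.024],[0,0,0.024],[0,0,0.025],[0,0,0],[0,0,0]],"twist":[[0,0,0],[0,0,0],[0,0,0],[0,0,0],[0,0,0],[0,0,0],[0,0,0],[0,0,0]]}' 1
python3 -m creep '{"delta_pos":[[0,0,0],[0,0,0],[0,0,0],[0,0,0],[0,0,0],[0,0,0],[0,0,0],[0,0,0],[0,0,0],[0,0,0]],"twist":[[0,0,0],[0,0,0],[0,0,0],[0,0,0],[0,0,0],[0,0,0],[0,0,0],[0,0,0],[0,0,0],[0,0,0]]}' 0.05
python3 tgt.py
```

```text
t: 3.32
ee_pos: [525.1, -428.3, 77.1]
orientation: [-0.327, -3.122, -0.003]
ft_force: [0.7, -0.9, 0.9]
width: 88.0
grasp_force: 0.0
t: 4.15
ee_pos: [525.6, -429.7, 77.6]
orientation: [-0.328, -3.124, -0.0]
ft_force: [-0.2, 0.9, 0.5]
width: 24.6
grasp_force: 0.7
t 4.2 tcp [ 525.6 -429.7   77.6] tooly az 78.0 tilt z [-0.  0. -1.] q [-0.7  0.7  1.6  0.   0.9 -2.1] F [-0.2  0.9  0.5] w 24.6 g 0.7
```

```bash
python3 -m creep '{"delta_pos":[[0,0,0],[0,0,0],[0,0,0],[0,0,0],[0,0,0],[0,0,0]],"twist":[[0,0,0],[0,0,0],[0,0,0],[0,0,0],[0,0,0],[0,0,0]]}' 0
python3 -m creep '{"delta_pos":[[0,0,-0.008],[0,0,-0.008],[0,0,-0.016],[0,0,-0.016],[0,0,-0.016],[0,0,-0.016],[0,0,0],[0,0,0]],"twist":[[0,0,0],[0,0,0],[0,0,0],[0,0,0],[0,0,0],[0,0,0],[0,0,0],[0,0,0]]}'
python3 tgt.py 655 -222 160; python3 - <<'E'
from h import *
p=shot("scene")
cv2.imwrite("pics/s2.png",cv2.resize(p[200:400,60:330],None,fx=2.6,fy=2.6)[:,:,::-1])
E
```

```text
t: 4.65
ee_pos: [525.6, -429.7, 77.5]
orientation: [-0.328, -3.124, -0.0]
ft_force: [0.2, 0.4, -1.7]
width: 19.8
grasp_force: 30.0
t: 5.32
ee_pos: [526.4, -430.3, 159.3]
orientation: [0.328, 3.122, -0.003]
ft_force: [-0.2, 0.2, -2.7]
width: 20.1
grasp_force: 30.0
t 5.3 tcp [ 526.4 -430.3  159.3] tooly az 78.0 tilt z [ 0. -0. -1.] q [-0.7  0.6  1.5 -0.   1.  -2.1] F [-0.2  0.2 -2.7] w 20.1 g 30.0
delta tool mm [-82.6 230.5  -0.8]
```

View pics/s2.png

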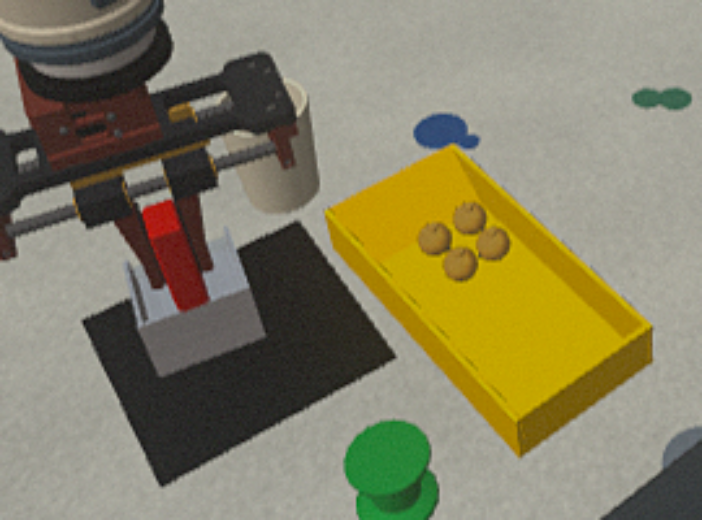

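The scoop hangs level in the grip and the bells are in place. Next I turn it to the tray's axis and move it over the far half.

```bash
python3 -m creep '{"delta_pos":[[0,0,0],[0,0,0],[-0.013,0.021,0],[-0.013,0.021,0],[-0.013,0.021,0],[-0.013,0.021,0],[-0.013,0.021,0],[-0.013,0.021,0],[-0.013,0.021,0],[-0.013,0.021,0],[-0.013,0.021,0],[-0.013,0.020,0],[0,0,0],[0,0,0],[0,0,0]],"twist":[[0,0,-6],[0,0,-6],[0,0,0],[0,0,0],[0,0,0],[0,0,0],[0,0,0],[0,0,0],[0,0,0],[0,0,0],[0,0,0],[0,0,0],[0,0,0],[0,0,0],[0,0,0]]}'
python3 tgt.py 655 -222 79; python3 - <<'E'
from h import *
p=shot("top")
cv2.imwrite("pics/t3.png",cv2.resize(p[150:330,370:560],None,fx=3.3,fy=3.3)[:,:,::-1])
E
```

```text
t: 6.62
ee_pos: [654.8, -220.7, 156.5]
orientation: [0.001, -3.14, -0.001]
ft_force: [-0.2, 0.7, -1.5]
width: 19.4
grasp_force: 30.0
t 6.6 tcp [ 654.8 -220.7  156.5] tooly az 90.0 tilt z [-0.  0. -1.] q [-0.3  0.6  1.5 -0.   1.  -1.9] F [-0.2  0.7 -1.5] w 19.4 g 30.0
delta tool mm [-0.3 -1.3 77.5]
```

View pics/t3.png

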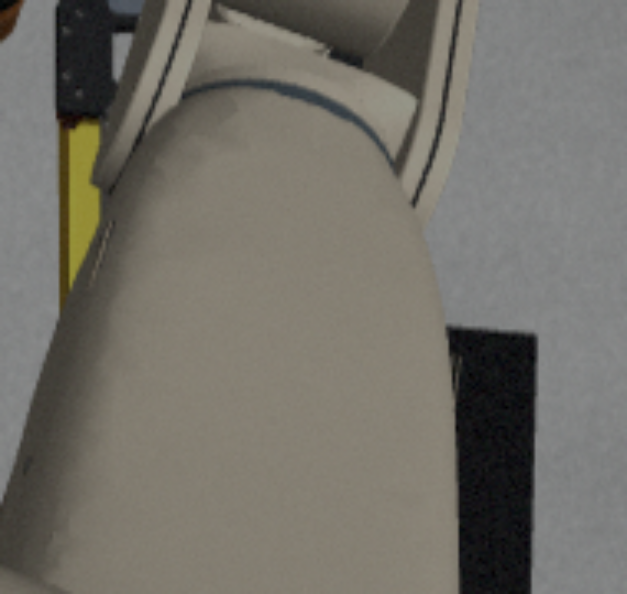

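The arm hides the tray from the top camera here, so I'll go on force and the scene camera. The descent will stop just above the floor.

```bash
python3 -m creep '{"delta_pos":[[0,-0.001,0.015],[0,0,0.015],[0,0,0.015],[0,0,0.015],[0,0,0.01],[0,0,0.005],[0,0,0],[0,0,0]],"twist":[[0,0,0],[0,0,0],[0,0,0],[0,0,0],[0,0,0],[0,0,0],[0,0,0],[0,0,0]]}'
python3 -m creep '{"delta_pos":[[0,0,0.001],[0,0,0.001],[0,0,0],[0,0,0]],"twist":[[0,0,0],[0,0,0],[0,0,0],[0,0,0]]}'
python3 -m creep '{"delta_pos":[[0,0,0.001],[0,0,0],[0,0,0]],"twist":[[0,0,0],[0,0,0],[0,0,0]]}'
python3 tgt.py 560 -222 79; python3 - <<'E'
from h import *
p=shot("scene")
cv2.imwrite("pics/s4.png",cv2.resize(p[180:380,150:350],None,fx=3,fy=3)[:,:,::-1])
E
```

```text
t: 7.33
ee_pos: [655.7, -221.8, 82.6]
orientation: [0.0, -3.141, -0.0]
ft_force: [-0.8, 0.0, -1.7]
width: 19.7
grasp_force: 30.0
t: 7.67
ee_pos: [655.9, -221.7, 81.2]
orientation: [-0.001, 3.141, -0.0]
ft_force: [1.2, -0.8, -2.2]
width: 19.8
grasp_force: 30.0
t: 7.92
ee_pos: [655.6, -221.7, 79.7]
orientation: [0.001, -3.142, 0.0]
ft_force: [0.2, 0.1, -1.4]
width: 20.0
grasp_force: 30.0
t 7.9 tcp [ 655.6 -221.7   79.7] tooly az 90.0 tilt z [-0. -0. -1.] q [-0.3  0.7  1.6 -0.   0.9 -1.9] F [ 0.2  0.1 -1.4] w 20.0 g 30.0
delta tool mm [95.6 -0.3  0.7]
```

View pics/s4.png

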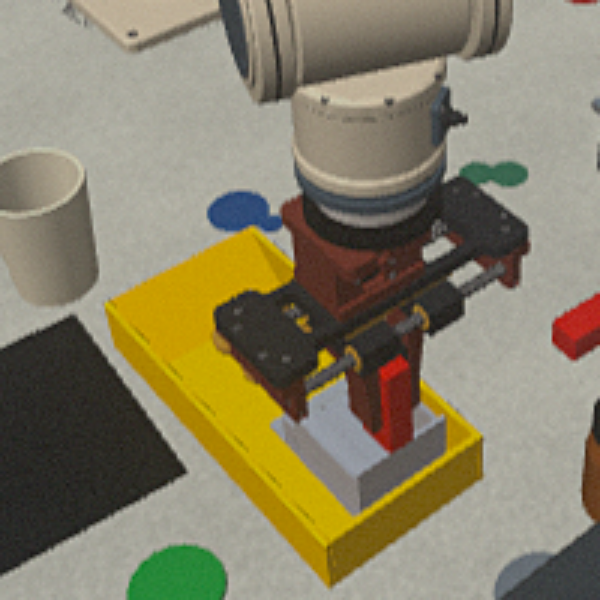

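The scoop sits inside the tray behind the bells, clear of the walls. I'll press lightly onto the floor and push toward the slope.

```bash
python3 -m creep '{"delta_pos":[[0,0,0.001],[0,0,0.001],[0,0,0]],"twist":[[0,0,0],[0,0,0],[0,0,0]]}'
python3 -m creep '{"delta_pos":[[0.005,0,0],[0.005,0,0],[0.005,0,0],[0.005,0,0],[0.005,0,0],[0.005,0,0],[0.005,0,0],[0.005,0,0],[0.005,0,0],[0.005,0,0],[0.005,0,0],[0.005,0,0],[0.005,0,0],[0.005,0,0],[0,0,0]],"twist":[[0,0,0],[0,0,0],[0,0,0],[0,0,0],[0,0,0],[0,0,0],[0,0,0],[0,0,0],[0,0,0],[0,0,0],[0,0,0],[0,0,0],[0,0,0],[0,0,0],[0,0,0]]}'
python3 -m creep '{"delta_pos":[[0.004,0,0],[0.004,0,0],[0.004,0,0],[0.004,0,0],[0,0,0]],"twist":[[0,0,0],[0,0,0],[0,0,0],[0,0,0],[0,0,0]]}'
python3 tgt.py 560 -222 79
```

```text
t: 8.22
ee_pos: [655.8, -221.8, 78.1]
orientation: [-0.001, 3.141, -0.0]
ft_force: [-0.5, 0.1, 2.1]
width: 19.8
grasp_force: 30.0
t: 9.47
ee_pos: [584.6, -221.9, 78.0]
orientation: [0.001, -3.141, 0.0]
ft_force: [0.7, -1.5, 8.6]
width: 19.6
grasp_force: 30.0
t: 9.88
ee_pos: [568.7, -221.9, 78.0]
orientation: [0.001, -3.141, 0.0]
ft_force: [1.3, -1.0, 5.7]
width: 20.2
grasp_force: 30.0
t 9.9 tcp [ 568.7 -221.9   78. ] tooly az 90.0 tilt z [-0. -0. -1.] q [-0.4  0.6  1.7 -0.   0.8 -2. ] F [ 1.3 -1.   5.7] w 20.2 g 30.0
delta tool mm [ 8.7 -0.1 -1. ]
```

```bash
python3 -m creep '{"delta_pos":[[0.002,0,0],[0.002,0,0],[0,0,0]],"twist":[[0,0,0],[0,0,0],[0,0,0]]}' | grep -E 'ee|ft'
python3 -m creep '{"delta_pos":[[0.002,0,0],[0,0,0]],"twist":[[0,0,0],[0,0,0]]}'| grep -E 'ee|ft'
python3 -m creep '{"delta_pos":[[0.002,0,0],[0,0,0]],"twist":[[0,0,0],[0,0,0]]}'| grep -E 'ee|ft'
python3 - <<'E'
from h import *
p=shot("scene")
cv2.imwrite("pics/s5.png",cv2.resize(p[220:340,160:300],None,fx=4,fy=4)[:,:,::-1])
E
```

```text
ee_pos: [565.3, -221.9, 78.0]
ft_force: [2.4, -1.1, 5.1]
ee_pos: [563.4, -222.0, 78.0]
ft_force: [3.8, -1.6, 10.0]
ee_pos: [561.4, -222.0, 78.0]
ft_force: [3.6, -2.0, 13.7]
```

View pics/s5.png

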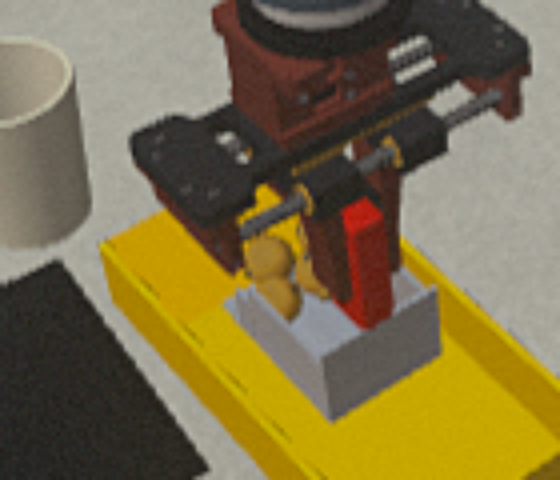

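All the bells appear to be in the front of the pan: two show at (270,260) and (285,298), one behind the finger. The lip is touching the slope. Lift and tilt it up.

```bash
python3 -m creep '{"delta_pos":[[0,0,-0.002],[0,0,-0.002],[0,0,-0.001],[0,0,-0.001],[0,0,-0.001],[0,0,-0.001],[0,0,-0.001],[0,0,-0.001],[0,0,0],[0,0,0],[0,0,0]],"twist":[[0,0,0],[0,3,0],[0,4,0],[0,4,0],[0,4,0],[0,4,0],[0,4,0],[0,2,0],[0,0,0],[0,0,0],[0,0,0]]}' | grep -E 'ee|ft'
python3 tgt.py 561 -222 250
```

```text
ee_pos: [561.4, -221.4, 86.6]
ft_force: [-0.5, -0.1, -2.3]
t 11.4 tcp [ 561.4 -221.4   86.6] tooly az 90.0 tilt z [-0.4  0.  -0.9] q [-0.3  0.8  1.5 -0.1  1.3 -1.8] F [-0.5 -0.1 -2.3] w 20.3 g 30.0
delta tool mm [  69.7   -0.4 -147.8]
```

```bash
python3 -m creep '{"delta_pos":[[0.0034,0,-0.007],[0.0068,0,-0.0145],[0.0068,0,-0.0145],[0.0068,0,-0.0145],[0.0068,0,-0.0145],[0.0068,0,-0.0145],[0.0068,0,-0.0145],[0.0068,0,-0.0145],[0.0068,0,-0.0145],[0.0068,0,-0.0145],[0,0,0],[0,0,0],[0,0,0]],"twist":[[0,0,0],[0,0,0],[0,0,0],[0,0,0],[0,0,0],[0,0,0],[0,0,0],[0,0,0],[0,0,0],[0,0,0],[0,0,0],[0,0,0],[0,0,0]]}' | grep -E 'ee|ft'
python3 tgt.py 561 -222 250;python3 - <<'E'
from h import *
p=shot("scene")
cv2.imwrite("pics/s6.png",cv2.resize(p[140:340,130:330],None,fx=3,fy=3)[:,:,::-1])
E
```

```text
ee_pos: [562.3, -221.6, 239.6]
ft_force: [-0.6, 0.1, -2.9]
t 12.5 tcp [ 562.3 -221.6  239.6] tooly az 90.0 tilt z [-0.4 -0.  -0.9] q [-0.3  0.6  1.4 -0.1  1.6 -1.9] F [-0.6  0.1 -2.9] w 20.1 g 30.0
delta tool mm [ 5.5 -0.4 -8.9]
```

View pics/s6.png

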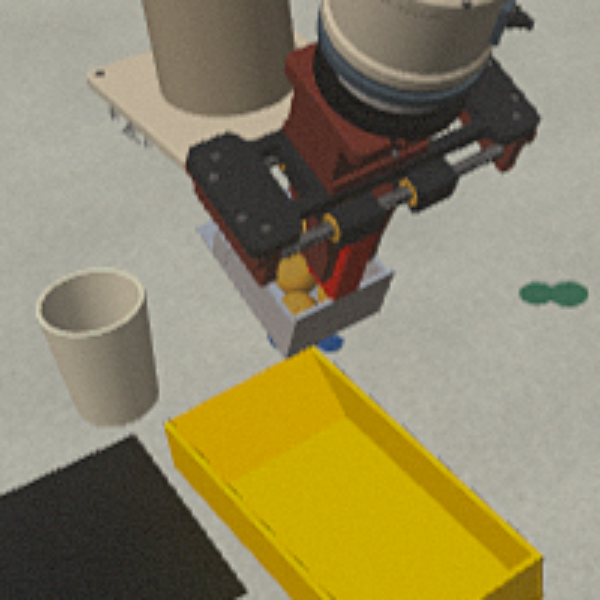

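The tray is empty: floor and slope are clear at (350,450). Bells show in the tilted pan at (295,280). Carrying them to the tub next.

```bash
python3 -m creep '{"delta_pos":[[0,0.01,0],[0,0.02,0],[0,0.03,0],[0,0.03,0],[0,0.03,0],[0,0.03,0],[0,0.03,0],[0,0.03,0],[0,0.03,0],[0,0.03,0],[0,0.03,0],[0,0.03,0],[0,0.03,0],[0,0.03,0],[0,0.03,0],[0,0.025,0],[0,0.015,0],[0,0.005,0],[0,0,0],[0,0,0]],"twist":[[0,0,0],[0,0,0],[0,0,0],[0,0,0],[0,0,0],[0,0,0],[0,0,0],[0,0,0],[0,0,0],[0,0,0],[0,0,0],[0,0,0],[0,0,0],[0,0,0],[0,0,0],[0,0,0],[0,0,0],[0,0,0],[0,0,0],[0,0,0]]}' | grep -E 'ee|ft'
python3 -m creep '{"delta_pos":[[0,0,0],[0,0,0],[0,0,0],[0,0,0],[0,0,0],[0,0,0],[0,0,0],[0,0,0],[0,0,0],[0,0,0],[0,0,0],[0,0,0],[0,0,0],[0,0,0],[0,0,0]],"twist":[[-1,0,2],[-2,0,4.2],[-2.3,0,5],[-2.3,0,5],[-2.3,0,5],[-2.3,0,5],[-2.3,0,5],[-2.3,0,5],[-2.3,0,5],[-2.3,0,5],[-2.3,0,5],[-2.3,0,5],[-2.0,0,4],[0,0,0],[0,0,0]]}' | grep -E 'ee|ft'
python3 tgt.py 570 213 240
```

```text
ee_pos: [562.1, 242.4, 239.0]
ft_force: [1.0, -0.3, -3.6]
ee_pos: [562.1, 241.6, 239.6]
ft_force: [0.1, 0.0, -2.3]
t 15.5 tcp [562.1 241.6 239.6] tooly az 23.7 tilt z [-0.2  0.4 -0.9] q [ 0.2  0.4  1.6  0.5  1.2 -0.4] F [ 0.1  0.  -2.3] w 20.0 g 30.0
delta tool mm [-26.5  -4.2 -12.7]
```

```bash
python3 -m creep '{"delta_pos":[[-0.01,-0.001,0.004],[-0.01,-0.001,0.004],[-0.01,-0.001,0.004],[-0.01,-0.001,0.004],[0,0,0],[0,0,0]],"twist":[[0,0,0],[0,0,0],[0,0,0],[0,0,0],[0,0,0],[0,0,0]]}' | grep -E 'ee|ft'
python3 -m creep '{"delta_pos":[[0,0,0],[0,0,0],[0,0,0],[0,0,0],[0,0,0],[0,0,0],[0,0,0],[0,0,0],[0,0,0],[0,0,0],[0,0,0],[0,0,0],[0,0,0],[0,0,0],[0,0,0]],"twist":[[0,-4,0],[0,-4,0],[0,-4,0],[0,-4,0],[0,-4,0],[0,-4,0],[0,-4,0],[0,-4,0],[0,-4,0],[0,-4,0],[0,-4,0],[0,-4,0],[0,-4,0],[0,0,0],[0,0,0]]}' | grep -E 'ee|ft'
python3 tgt.py 570 213 208
python3 - <<'E'
from h import *
p=shot("scene")
cv2.imwrite("pics/s7.png",cv2.resize(p[80:280,310:510],None,fx=3,fy=3)[:,:,::-1])
E
```

```text
ee_pos: [570.3, 214.0, 206.9]
ft_force: [0.5, -0.3, -2.1]
ee_pos: [569.9, 215.9, 207.8]
ft_force: [0.2, 1.3, -1.5]
t 17.2 tcp [569.9 215.9 207.8] tooly az 23.7 tilt z [ 0.2 -0.4 -0.9] q [ 0.6  0.5  1.7 -0.5  1.1  0.4] F [ 0.2  1.3 -1.5] w 19.7 g 30.0
delta tool mm [-2.5 -1.1  1. ]
```

View pics/s7.png

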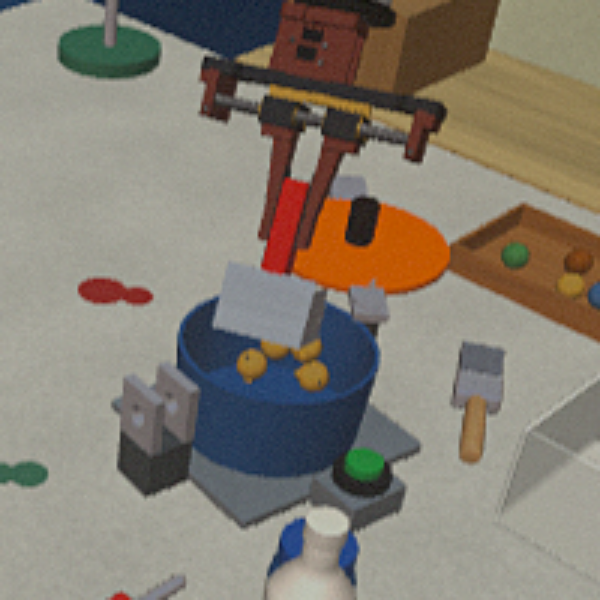

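Four bells lie in the tub (about (265,360)–(313,375)), and the pan has emptied. I'll level the scoop, turn it and return it to the mat.

```bash
python3 -m creep '{"delta_pos":[[0,0,0],[0,0,0],[0,0,0],[0,0,0],[0,0,0],[0,0,0],[0,0,0],[0,0,0],[0,0,0],[0,0,0],[0,0,0],[0,0,0],[0,0,0],[0,0,0],[0,0,0],[0,0,0],[0,0,0],[0,0,0],[0,0,0],[0,0,0]],"twist":[[0,5,0],[0,5,0],[0,5,0],[0,5,0],[0,5,0],[0,2,0],[0,0,0],[0,0,-6],[0,0,-6],[0,0,-6],[0,0,-6],[0,0,-6],[0,0,-6],[0,0,-6],[0,0,-6],[0,0,-6],[0,0,-6],[0,0,-6],[0,0,0],[0,0,0]]}' | grep -E 'ee|ft'
python3 tgt.py 516 -405 208
python3 - <<'E'
from h import *
print(plane("top",[[491.2,287.9],[451,245],[532,330]],4))
p=shot("top"); c,_=blobs(p,(0,0,0),(180,255,55),(440,235,545,340)); r=cv2.minAreaRect(c[0]);print(r,plane("top",cv2.boxPoints(r),4),plane("top",[r[0]],4))
E
```

```text
ee_pos: [570.6, 214.6, 208.4]
ft_force: [0.6, 0.6, -1.5]
t 18.9 tcp [570.6 214.6 208.4] tooly az 89.4 tilt z [ 0. -0. -1.] q [ 0.3  0.4  1.7 -0.   1.1 -1.2] F [ 0.6  0.6 -1.5] w 19.9 g 30.0
delta tool mm [  48.6 -620.1    1.2]
[[ 463.3812472  -401.52191958    4.        ]
 [ 556.71050873 -313.87101593    4.        ]
 [ 374.04111516 -488.45696315    4.        ]]
((491.12969970703125, 287.906494140625), (81.8477554321289, 82.79656982421875), 2.8624050617218018) [[ 375.24721992 -305.14091284    4.        ]
 [ 557.8866668  -316.85533509    4.        ]
 [ 553.73144168 -500.05115755    4.        ]
 [ 371.13252088 -483.82547148    4.        ]] [[ 463.3627324  -401.36575519    4.        ]]
```

```bash
python3 -m creep '{"delta_pos":[[0.003,-0.015,0],[0.003,-0.025,0],[0.003,-0.032,0],[0.003,-0.032,0],[0.003,-0.032,0],[0.003,-0.032,0],[0.003,-0.032,0],[0.003,-0.032,0],[0.003,-0.032,0],[0.003,-0.032,0],[0.003,-0.032,0],[0.003,-0.032,0],[0.003,-0.032,0],[0.003,-0.032,0],[0.003,-0.032,0],[0.003,-0.032,0],[0.003,-0.032,0],[0.003,-0.032,0],[0.003,-0.032,0],[0.002,-0.032,0]],"twist":[[0,0,0],[0,0,0],[0,0,0],[0,0,0],[0,0,0],[0,0,0],[0,0,0],[0,0,0],[0,0,0],[0,0,0],[0,0,0],[0,0,0],[0,0,0],[0,0,0],[0,0,0],[0,0,0],[0,0,0],[0,0,0],[0,0,0],[0,0,0]]}' | grep -E 'ee|ft'
python3 -m creep '{"delta_pos":[[0,0,0.02],[0,0,0.02],[0,0,0.02],[0,0,0.02],[0,0,0.02],[0,0,0.015],[0,0,0.008],[0,0,0.003],[0,0,0],[0,0,0]],"twist":[[0,0,0],[0,0,0],[0,0,0],[0,0,0],[0,0,0],[0,0,0],[0,0,0],[0,0,0],[0,0,0],[0,0,0]]}' | grep -E 'ee|ft'
python3 tgt.py 506 -401 77.5
```

```text
ee_pos: [506.1, -402.9, 209.0]
ft_force: [0.5, -0.4, -1.8]
ee_pos: [507.6, -401.7, 83.7]
ft_force: [0.7, 0.2, -1.3]
t 21.5 tcp [ 507.6 -401.7   83.7] tooly az 89.6 tilt z [ 0. -0. -1.] q [-0.7  0.6  1.7 -0.   0.9 -2.2] F [ 0.7  0.2 -1.3] w 19.8 g 30.0
delta tool mm [1.7 0.7 6.2]
```

```bash
python3 -m creep '{"delta_pos":[[0,0,0.002],[0,0,0.002],[0,0,0.001],[0,0,0.001],[0,0,0],[0,0,0]],"twist":[[0,0,0],[0,0,0],[0,0,0],[0,0,0],[0,0,0],[0,0,0]]}' | grep -E 'ee|ft'
python3 -m creep '{"delta_pos":[[0,0,0],[0,0,0],[0,0,0],[0,0,0],[0,0,0],[0,0,0],[0,0,0]],"twist":[[0,0,0],[0,0,0],[0,0,0],[0,0,0],[0,0,0],[0,0,0],[0,0,0]]}' 1 | grep -E 'ee|ft|width'
python3 -m creep '{"delta_pos":[[0,0,-0.01],[0,0,-0.03],[0,0,-0.03],[0,0,-0.03],[0,0,-0.03],[0,0,-0.03],[0,0,0],[0,0,0]],"twist":[[0,0,0],[0,0,0],[0,0,0],[0,0,0],[0,0,0],[0,0,0],[0,0,0],[0,0,0]]}' | grep -E 'ee|ft|width'
python3 tgt.py 508 420 250
```

```text
ee_pos: [507.5, -401.3, 77.0]
ft_force: [0.2, 0.2, -1.8]
ee_pos: [507.4, -401.2, 76.9]
ft_force: [0.7, 0.4, -0.1]
width: 63.0
ee_pos: [508.4, -401.7, 239.8]
ft_force: [-0.4, -0.1, -1.2]
width: 88.1
t 23.2 tcp [ 508.4 -401.7  239.8] tooly az 89.6 tilt z [ 0. -0. -1.] q [-0.7  0.4  1.6 -0.   1.1 -2.2] F [-0.4 -0.1 -1.2] w 88.1 g 0.0
delta tool mm [  5.7 821.6 -13.8]
```

```bash
python3 -m creep '{"delta_pos":[[0,0.02,0],[0,0.03,0],[0,0.038,0],[0,0.038,0],[0,0.038,0],[0,0.038,0],[0,0.038,0],[0,0.038,0],[0,0.038,0],[0,0.038,0],[0,0.038,0],[0,0.038,0],[0,0.038,0],[0,0.038,0],[0,0.038,0],[0,0.038,0],[0,0.038,0],[0,0.038,0],[0,0.038,0],[0,0.038,0]],"twist":[[0,0,0],[0,0,0],[0,0,0],[0,0,0],[0,0,0],[0,0,0],[0,0,0],[0,0,0],[0,0,0],[0,0,0],[0,0,0],[0,0,0],[0,0,0],[0,0,0],[0,0,0],[0,0,0],[0,0,0],[0,0,0],[0,0,0],[0,0,0]]}' 0.8 | grep -E 'ee|ft'
python3 -m creep '{"delta_pos":[[0.003,0.03,0],[0.003,0.03,0],[0,0.026,0],[0,0,0],[0,0,0],[0,0,0],[0,0,0],[0,0,0],[0,0,0],[0,0,0],[0,0,0],[0,0,0],[0,0,0],[0,0,0],[0,0,0]],"twist":[[0,0,0],[0,0,0],[0,0,0],[0,0,7],[0,0,7],[0,0,7],[0,0,7],[0,0,7],[0,0,7],[0,0,7],[0,0,7],[0,0,7],[0,0,7],[0,0,0],[0,0,0]]}' | grep -E 'ee|ft|wi'
python3 tgt.py 507.6 421 116
```

```text
ee_pos: [511.0, 334.4, 234.3]
ft_force: [0.6, -0.3, 0.1]
ee_pos: [506.2, 418.6, 234.5]
ft_force: [-0.0, -0.3, 0.7]
width: 70.2
t 26.2 tcp [506.2 418.6 234.5] tooly az 19.8 tilt z [-0. -0. -1.] q [ 0.7  0.5  1.5 -0.   1.1  0.3] F [-0.  -0.3  0.7] w 70.2 g 0.0
delta tool mm [  2.    2.5 118.5]
```

```bash
python3 -m creep '{"delta_pos":[[0.001,0.0015,0.02],[0.001,0.001,0.025],[0,0,0.025],[0,0,0.02],[0,0,0.018],[0,0,0.01],[0,0,0],[0,0,0]],"twist":[[0,0,0],[0,0,0],[0,0,0],[0,0,0],[0,0,0],[0,0,0],[0,0,0],[0,0,0]]}' | grep -E 'ee|ft|wi'
python3 -m creep '{"delta_pos":[[0,0,0],[0,0,0],[0,0,0],[0,0,0],[0,0,0],[0,0,0],[0,0,0],[0,0,0],[0,0,0],[0,0,0],[0,0,0],[0,0,0]],"twist":[[0,0,0],[0,0,0],[0,0,0],[0,0,0],[0,0,0],[0,0,0],[0,0,0],[0,0,0],[0,0,0],[0,0,0],[0,0,0],[0,0,0]]}' 0 
python3 tgt.py
python3 - <<'E'
import numpy as np
h=np.array([573.4,343.3]); k=np.array([507.6,421.]);
v=k-h; print(np.hypot(*v),np.degrees(np.arctan2(v[1],v[0])))
E
```

```text
ee_pos: [508.2, 421.5, 117.5]
ft_force: [0.4, 0.9, 0.9]
width: 69.7
t: 27.83
ee_pos: [508.4, 421.7, 117.9]
orientation: [1.81, 2.567, -0.002]
ft_force: [-0.6, -0.5, 1.7]
width: 25.4
grasp_force: 30.0
t 27.8 tcp [508.4 421.7 117.9] tooly az 19.6 tilt z [-0. -0. -1.] q [ 0.7  0.6  1.6 -0.   0.9  0.3] F [-0.6 -0.5  1.7] w 25.4 g 30.0
101.8181221590734 130.25948942610881
```

```bash
python3 -m creep '{"delta_pos":[[-0.0034,-0.008,0],[-0.0034,-0.008,0],[-0.0034,-0.008,0],[-0.0034,-0.008,0],[-0.0034,-0.008,0],[-0.0034,-0.008,0],[0,0,0],[0,0,0]],"twist":[[0,0,-5],[0,0,-5],[0,0,-5],[0,0,-5],[0,0,-5],[0,0,-5],[0,0,0],[0,0,0]]}' | grep -E 'ee|ft|wi'
python3 -m creep '{"delta_pos":[[-0.0034,-0.008,0],[-0.0034,-0.008,0],[-0.0034,-0.008,0],[-0.0034,-0.008,0],[-0.0034,-0.008,0],[-0.0034,-0.008,0],[-0.0034,-0.008,0],[-0.0034,-0.008,0],[0,0,0],[0,0,0]],"twist":[[0,0,-5],[0,0,-5],[0,0,-5],[0,0,-5],[0,0,-5],[0,0,-5],[0,0,-5],[0,0,-5],[0,0,0],[0,0,0]]}' | grep -E 'ee|ft|wi'
cat > arc.py <<'E'
from h import *
o=get_obs();v=o["ee_pos"][:2]-np.array([573.4,343.3]);R=Ro.from_rotvec(o["orientation"]).as_matrix()
print("r %.1f az %.1f"%(np.hypot(*v),np.degrees(np.arctan2(v[1],v[0]))%360),"tooly %.1f"%np.degrees(np.arctan2(R[1,1],R[0,1])),o["ee_pos"],o["ft_force"].round(1),o["width"],o["qpos"][5])
E
python3 arc.py
```

```text
ee_pos: [480.5, 378.4, 118.0]
ft_force: [5.8, -2.6, -1.6]
width: 25.0
ee_pos: [482.7, 311.4, 118.0]
ft_force: [11.9, 0.6, -9.3]
width: 25.2
r 96.1 az 199.4 tooly 89.6 [482.71752194 311.39309802 117.9833933 ] [11.9  0.6 -9.3] 25.219077118399973 -1.0082237675894468
```

```bash
python3 -m creep '{"delta_pos":[[-0.003,0.001,0],[0,0,0]],"twist":[[0,0,0],[0,0,0]]}' | grep -E 'ee|ft|wi'
python3 -m creep '{"delta_pos":[[-0.0034,-0.008,0],[-0.0034,-0.008,0],[-0.0034,-0.008,0],[-0.0034,-0.008,0],[-0.0034,-0.008,0],[0,0,0],[0,0,0]],"twist":[[0,0,-5],[0,0,-5],[0,0,-5],[0,0,-5],[0,0,-5],[0,0,0],[0,0,0]]}' | grep -E 'ee|ft|wi'
python3 arc.py
```

```text
ee_pos: [482.6, 311.5, 117.9]
ft_force: [1.3, -3.7, 0.7]
width: 25.2
ee_pos: [506.7, 275.9, 118.0]
ft_force: [5.8, 0.6, -4.7]
width: 25.5
r 94.8 az 225.3 tooly 114.6 [506.74552029 275.85004485 117.96535814] [ 5.8  0.6 -4.7] 25.466341471019554 -1.5203421402248332
```

```bash
python3 -m creep '{"delta_pos":[[-0.0034,-0.008,0],[-0.0034,-0.008,0],[-0.0034,-0.008,0],[-0.0034,-0.008,0],[0,0,0],[0,0,0]],"twist":[[0,0,-5],[0,0,-5],[0,0,-5],[0,0,-5],[0,0,0],[0,0,0]]}' | grep -E 'ee|ft|wi'
python3 arc.py
python3 -m creep '{"delta_pos":[[-0.0034,-0.008,0],[0,0,0],[0,0,0]],"twist":[[0,0,-5],[0,0,0],[0,0,0]]}' | grep -E 'ee|ft|wi'
python3 arc.py
```

```text
ee_pos: [534.7, 256.9, 117.9]
ft_force: [4.9, 2.9, -4.5]
width: 25.7
r 94.6 az 245.9 tooly 134.6 [534.73886781 256.90969704 117.93332127] [ 4.9  2.9 -4.5] 25.663158318008144 -1.9210921745195266
ee_pos: [542.7, 253.8, 117.9]
ft_force: [4.2, 3.2, -4.2]
width: 25.2
r 94.6 az 251.1 tooly 139.6 [542.70469004 253.77914027 117.92238871] [ 4.2  3.2 -4.2] 25.2386178773823 -2.0188031937068978
```

```bash
for i in 1; do :; done
python3 -m creep '{"delta_pos":[[-0.0017,-0.0036,0],[-0.0017,-0.0036,0],[0,0,0],[0,0,0]],"twist":[[0,0,-2],[0,0,-2],[0,0,0],[0,0,0]]}' >/dev/null; python3 arc.py
python3 -m creep '{"delta_pos":[[-0.0017,-0.0036,0],[0,0,0],[0,0,0]],"twist":[[0,0,-2],[0,0,0],[0,0,0]]}' >/dev/null; python3 arc.py
python3 -m creep '{"delta_pos":[[-0.0017,-0.0036,0],[0,0,0],[0,0,0]],"twist":[[0,0,0],[0,0,0],[0,0,0]]}' >/dev/null; python3 arc.py
python3 -m creep '{"delta_pos":[[-0.0017,-0.0036,0],[0,0,0],[0,0,0]],"twist":[[0,0,0],[0,0,0],[0,0,0]]}' >/dev/null; python3 arc.py
```

```text
r 94.7 az 255.5 tooly 143.6 [549.72310883 251.62040869 117.96340874] [ 3.1  4.9 -3.3] 25.773060325734964 -2.0956501656261866
r 94.7 az 257.8 tooly 145.5 [553.34936886 250.70099872 117.93180224] [ 2.3  5.5 -3.5] 25.691657402840267 -2.1339623866767727
r 94.9 az 259.5 tooly 145.6 [556.08339252 249.96369731 117.9042863 ] [-2.1  4.2 -1.1] 25.50374262570629 -2.1379570689025638
r 95.3 az 260.6 tooly 145.5 [557.90684562 249.26973516 117.85370559] [-9.4  5.9  5.2] 25.543607209155503 -2.1409336287221072
```

```bash
python3 -m creep '{"delta_pos":[[-0.0017,-0.0036,0],[0,0,0],[0,0,0]],"twist":[[0,0,0],[0,0,0],[0,0,0]]}' >/dev/null; python3 arc.py
python3 -m creep '{"delta_pos":[[0,0,0],[0,0,0],[0,0,0],[0,0,0],[0,0,0],[0,0,0]],"twist":[[0,0,0],[0,0,0],[0,0,0],[0,0,0],[0,0,0],[0,0,0]]}' 1 >/dev/null; python3 arc.py
python3 -m creep '{"delta_pos":[[0,0,-0.01],[0,0,-0.02],[0,0,-0.03],[0,0,-0.03],[0,0,-0.03],[0,0,-0.03],[0,0,0]],"twist":[[0,0,0],[0,0,0],[0,0,0],[0,0,0],[0,0,0],[0,0,0],[0,0,0]]}' >/dev/null; python3 tgt.py 400 -150 280
```

```text
r 95.4 az 260.6 tooly 145.5 [557.86176777 249.15474738 117.62957282] [-23.4   9.4  14.4] 25.681080597464767 -2.1443559257389957
r 95.7 az 265.2 tooly 145.6 [565.43398227 247.89976495 117.98632506] [ 1.2 -0.4  0.6] 62.01711580152131 -2.1456964486884904
t 33.2 tcp [568.5 249.5 275.5] tooly az 145.6 tilt z [ 0.  0. -1.] q [ 0.4  0.4  1.6 -0.   1.2 -2.1] F [0.7 0.5 1.3] w 87.9 g 0.0
delta tool mm [424.8 -86.6  -7.2]
```

```bash
python3 -m creep '{"delta_pos":[[0.02,-0.005,0],[0.034,-0.007,0],[0.034,-0.007,0],[0.034,-0.007,0],[0.034,-0.007,0],[0.034,-0.007,0],[0.034,-0.007,0],[0.034,-0.007,0],[0.034,-0.007,0],[0.034,-0.007,0],[0.034,-0.007,0],[0.034,-0.007,0],[0.03,-0.005,0]],"twist":[[0,0,0],[0,0,0],[0,0,0],[0,0,0],[0,0,0],[0,0,0],[0,0,0],[0,0,0],[0,0,0],[0,0,0],[0,0,0],[0,0,0],[0,0,0]]}' >/dev/null
python3 -m creep '{"delta_pos":[[0,0,0],[0,0,0],[0,0,0],[0,0,0],[0,0,0],[0,0,0],[0,0,0],[0,0,0],[0,0,0],[0,0,0],[0,0,0],[0,0,0],[0,0,0],[0,0,0],[0,0,0],[0,0,0],[0,0,0],[0,0,0],[0,0,0],[0,0,0]],"twist":[[0,0,7],[0,0,7],[0,0,7],[0,0,7],[0,0,7],[0,0,7],[0,0,7],[0,0,7],[0,0,7],[0,0,7],[0,0,7],[0,0,7],[0,0,7],[0,0,7],[0,0,7],[0,0,7],[0,0,7],[0,0,7],[0,0,7],[0,0,7]]}' >/dev/null
python3 tgt.py
cat > m.py <<'E'
from h import *
np.set_printoptions(precision=1,suppress=True)
S=shot("scene");T=shot("top");np.savez("im2.npz",S=S,T=T)
K=((0,0,0),(180,255,55));R=((0,150,60),(6,255,255));G=((45,120,60),(80,255,255));O=((5,180,120),(18,255,255))
def one(l,c,p,z):
    for x in c[:2]: print(l,cv2.contourArea(x),cen(x),cv2.boundingRect(x),plane(p,[cen(x)],z))
one("knob T",blobs(T,*K,(170,205,215,255))[0],"top",128);one("knob S",blobs(S,*K,(380,150,430,205))[0],"scene",128)
c=blobs(T,*O,(140,180,245,285))[0];(e,ax,an)=cv2.fitEllipse(cv2.convexHull(c[0]));print("lid ell",e,ax,plane("top",[e],107))
c=blobs(S,*O,(350,150,450,245))[0];(e2,ax,an)=cv2.fitEllipse(cv2.convexHull(c[0]));print("lid ell S",e2,ax,plane("scene",[e2],107))
one("btn T",blobs(T,*G,(190,165,225,200))[0],"top",48);one("btn S",blobs(S,*G,(415,220,450,255))[0],"scene",48)
pt=blobs(T,*R,(285,170,350,230))[0];ps=blobs(S,*R,(310,260,380,315))[0]
one("pin T",pt,"top",26);one("pin S",ps,"scene",20);print(cv2.minAreaRect(pt[0]))
print("pin tri",tri(cen(ps[0]),cen(pt[0])))
# shank: dark/bluish pixels differing from table, in top view left of handle
g=T[180:222,275:318].astype(int);v=g.max(2);bg=np.median(v);ys,xs=np.where(v<bg-13);print("shank",bg,len(xs))
for x in range(0,43): 
    r=ys[xs==x]; print(x+275,(r+180).tolist() if len(r)<14 else len(r),end=' | ')
# scoop handle
one("\nhandle T",blobs(T,*R,(470,225,540,300))[0],"top",126)
E
python3 m.py
```

```text
t 36.0 tcp [397.6 -78.1 269.5] tooly az 0.3 tilt z [-0.  -0.1 -1. ] q [-0.1  0.   2.  -0.1  1.1 -0.1] F [0.4 0.2 0. ] w 87.2 g 0.0
knob T 151.0 [187.1 227.7] (179, 221, 17, 15) [[558.3 248.8 128. ]]
knob S 135.5 [404.1 182.9] (399, 175, 12, 17) [[561.6 246.  128. ]]
lid ell (189.6200408935547, 230.24851989746094) (78.17071533203125, 81.86822509765625) [[556.8 248.2 107. ]]
lid ell S (402.9300231933594, 192.11935424804688) (37.94578552246094, 67.11019897460938) [[567.8 238.8 107. ]]
btn T 144.0 [207.8 182. ] (201, 175, 15, 15) [[674.6 228.5  48. ]]
btn S 92.0 [430.8 234.4] (425, 230, 13, 10) [[678.  224.4  48. ]]
pin T 210.5 [325.6 201.4] (315, 196, 22, 12) [[643.6 -30.6  26. ]]
pin S 294.0 [345.1 288.2] (334, 278, 24, 22) [[651.8 -37.   20. ]]
((325.5, 201.5), (11.0, 21.0), 90.0)
pin tri (array([646.7, -31. ,  11.7]), np.float64(0.33166997907935003))
shank 134.0 166
275 [] | 276 [] | 277 [] | 278 [] | 279 [] | 280 [] | 281 [] | 282 [] | 283 [] | 284 [] | 285 [] | 286 [] | 287 [] | 288 [] | 289 [] | 290 [] | 291 [198, 199, 200, 201] | 292 [197, 198, 199, 200, 201, 202] | 293 [197, 198
[... 247 characters left out ...]
98, 199, 200, 201, 202] | 301 [198, 199, 201, 202, 203] | 302 [198, 199, 200, 201, 202, 203] | 303 [198, 199, 200, 201, 202, 203] | 304 [198, 199, 201, 202, 203] | 305 [198, 199, 200, 201, 202, 203] | 306 [198, 199, 200, 201, 202, 203] | 307 [198, 199, 200, 201, 202, 203] | 308 [198, 199, 200, 201, 202, 203, 204] | 309 [198, 199, 201, 202, 203, 204] | 310 [198, 199, 200, 201, 202, 203] | 311 [198, 199, 200, 201, 202, 203] | 312 [198, 199, 200, 201, 202, 203, 204] | 313 [198, 199, 200, 201, 202, 203, 204] | 314 [198, 199, 200, 201, 202, 203, 204, 205, 206] | 315 14 | 316 [194, 206, 207, 208] | 317 [194, 206, 207, 208] | 
handle T 131.0 [509.1 261.5] (501, 254, 14, 16) [[ 508.  -399.6  126. ]]
```

```bash
python3 - <<'E'
from h import *
np.set_printoptions(linewidth=250,precision=1,suppress=True)
d=np.load("im2.npz");S=d["S"];T=d["T"]
print("scene G x347-372");print(S[202:232,347:372,1])
print("top G x238-268");print(T[226:262,238:268,1])
c=np.array([557.8,249]);a=np.radians(-10);X=np.array([np.cos(a),np.sin(a)]);Y=np.array([-np.sin(a),np.cos(a)])
P=lambda x,y,z:np.r_[c+x*X+y*Y,z]
for n in("scene","top"):
    print(n,"outer top corners",proj(n,[P(-22,-144,98),P(22,-144,98),P(22,-134,98),P(-22,-134,98)]).round(1).tolist(),"inner",proj(n,[P(-22,-110,98),P(22,-110,98),P(22,-100,98),P(-22,-100,98)]).round(1).tolist(),"hole",proj(n,[P(0,-144,72),P(0,-134,72),P(0,-110,72)]).round(1).tolist())
E
```

```text
scene G x347-372
[[152 157 154 155 156 158 161 158 160 156 132 105 127 129 123 127 126 124 122 126 128 129 124 126 129]
 [156 157 155 155 157 158 160 158 162 160 127  97 108 122 127 124 128 131 125 127 125 125 128 125 124]
 [155 159 157 159 155 149 155 144 154 162 122  97  98 107 119 131 127 127 125 126 123 127 127 123 125]
 [155 155 160 162 142 140 136 128 138 158 111 106  98  99 108 123 132 124 127 126 127 127 126 128 128]
 [161 156 160 160 109 118 132 132 125 140 113  99 109 105 101 108 117 133 129 130 129 132 131 128 129]
 [167 162 165 157 114 105 119 130 129 131 124 111 107 108 102  97 104 122 125 129 129 128 115 124 111]
 [157 157 160 166 104  98 106 114 129 126 132 125 108 105 106  99  99 106 106 134 117 107  91  91  80]
 [160 161 160 162  95 102 108 102 118 126 133 130 130 111 112 105 105 101 102 110  90  81  81  78  82]
 [154 160 163 163  93 103 101 101 107 108 129 129 133 134 114 119 110 100  98  92  83  82  81  90  91]
 [162 162 161 153 101 106 105 109 101 100 109 126 132 129 127 123 115 103 111  86  95  79 101  97 103]
 [164 154 136 118  97  97 109 106 106 104 102 111 129
[... 1940 characters left out ...]
5  59  54  51  81  90  68  70  58  53  43  48  49  47  51  43  52]]
top G x238-268
[[ 87  85  85 ... 134 133 135]
 [ 86  84  87 ... 137 132 135]
 [ 84  89  89 ... 138 133 133]
 ...
 [ 85  91  85 ... 138 136 141]
 [ 90  87 110 ... 136 137 138]
 [ 84  83 117 ... 137 135 135]]
scene outer top corners [[350.2, 204.2], [360.9, 213.7], [364.3, 212.5], [353.6, 203.0]] inner [[361.6, 200.1], [372.4, 209.4], [375.7, 208.2], [364.9, 198.9]] hole [[354.7, 217.5], [358.0, 216.2], [365.9, 213.3]]
top outer top corners [[256.0, 254.8], [260.7, 234.0], [255.9, 233.1], [251.3, 253.8]] inner [[239.8, 251.5], [244.6, 230.8], [239.9, 229.8], [235.1, 250.5]] hole [[259.5, 246.1], [254.8, 245.2], [243.7, 242.9]]
```

```bash
python3 - <<'E'
from h import *
import sys
np.set_printoptions(linewidth=250,precision=1,suppress=True,threshold=sys.maxsize)
d=np.load("im2.npz");T=d["T"]
print("knob px pred",proj("scene",[[557.9,249.1,128]]),"obs 404.1 182.9; top",proj("top",[[557.9,249.1,128]]),"obs 187.1 227.7")
print("btn scene pred from top",proj("scene",[[674.6,228.5,48]]),"obs 430.8 234.4")
print("top G x232-270, y226-");print(T[226:264,232:270,1])
E
```

```text
knob px pred [[403.7 181.9]] obs 404.1 182.9; top [[187.  227.9]] obs 187.1 227.7
btn scene pred from top [[430.7 233. ]] obs 430.8 234.4
top G x232-270, y226-
[[ 45  66  84  83  86  86  87  85  85  86  86  86  85  88  90  82 133 139 138 137 137 135 132 131 133 133 135 135 138 137 135 135 136 134 133 135 136 137]
 [ 34  41  85  87  84  89  86  84  87  86  86  88  89  88  89  86 137 135 132 136 136 137 133 131 135 135 139 137 139 138 140 135 138 137 132 135 140 140]
 [ 35  38  79  87  86  88  84  89  89  85  84  90  89  85  89  83 133 136 132 132 137 140 137 132 132 135 135 135 138 142 137 137 140 138 133 133 137 136]
 [ 66  54  79  85  87  84  87  86  85  89  85  88  84  87  89 112 133 133 135 136 137 139 139 135 134 136 137 132 140 137 139 135 135 135 133 135 138 138]
 [101  94 100 103  98  94  89  94  96 105 101 100  93  88  83 118 135 132 133 134 132 138 133 135 135 138 133 135 138 136 135 135 134 136 135 135 136 138]
 [110 111 110 107 108 102 102 105 108 109 106 107 104  83  74 130 134 135 130 137 136 137 136 138 136 136 134 134 134 135 135 134 136 135 136 137 138 137]
 [109 106 
[... 4250 characters left out ...]
35 135 129 124 125 119  94  71  42  49  78 126 132 134 135 138 136 141 139 140]
 [ 85  85  86  86  84  89  90  87 110 133 134 135 138 139 136 133 132 134 136 140 140 136 137 135 126 125 121 123 124 134 134 140 138 136 137 138 136 137]
 [ 93  88  85  90  90  89  84  83 117 133 134 142 140 140 139 133 134 132 136 139 138 136 137 134 134 137 139 139 137 136 136 135 137 137 135 135 131 131]
 [ 87  91  87  88  88  90  86  85 130 134 135 140 139 141 140 140 140 137 135 137 138 135 135 135 137 139 141 139 135 131 138 134 135 136 137 135 133 131]
 [ 86  88  88  92  91  87  89  87 136 135 137 136 137 137 136 139 139 136 136 136 137 136 134 140 138 137 136 136 134 134 137 134 135 135 132 134 134 137]]
```

```bash
cat > g.py <<'E'
import sys
from h import *
np.set_printoptions(precision=2,suppress=True)
# g.py x y z azy : first shift in present tool axes, then twist (deg, tool axes) to tool-down with tool y at azimuth azy
x,y,z,az=[float(v) for v in sys.argv[1:]]
o=get_obs();R=Ro.from_rotvec(o["orientation"]).as_matrix();a=np.radians(az)
Y=np.array([np.cos(a),np.sin(a),0]);Z=np.array([0,0,-1.]);D=np.c_[np.cross(Y,Z),Y,Z]
print("t %.1f"%o["t"],o["ee_pos"],"F",o["ft_force"],"M",o["moment"],"w %.1f g %.0f"%(o["width"],o["grasp_force"]))
print("shift now",R.T@(np.array([x,y,z])-o["ee_pos"]),"twist",np.degrees(Ro.from_matrix(R.T@D).as_rotvec()),"shift after twist",D.T@(np.array([x,y,z])-o["ee_pos"]))
E
python3 - <<'E'
from h import *
print(plane("top",[[325.6,201.4]],26),plane("top",[[325.6,201.8],[291,199.3],[314.5,201]],13))
E
python3 g.py 643.6 -31 120 -2
```

```text
[[643.49917539 -30.66229257  26.        ]] [[645.51056666 -30.96418345  13.        ]
 [649.02942212  46.80831347  13.        ]
 [646.63473453  -6.01566859  13.        ]]
t 36.1 [397.65 -78.07 269.47] F [ 0.02 -0.08  0.76] M [-0.04  0.03  0.  ] w 87.9 g 0
shift now [ 59.9  247.59 141.97] twist [-0.32  6.07  2.6 ] shift after twist [ 55.63 244.15 149.47]
```

```bash
python3 - <<'E'
from h import *
np.set_printoptions(precision=0,suppress=True)
d=np.load("im2.npz");S=d["S"];T=d["T"]
print("glue scene: base front/left/right", plane("scene",[[408,320],[394,305],[425,305]],3), "left/right mid", plane("scene",[[409,308]],0))
print("glue cap top", plane("top",[[300,125]],165), plane("scene",[[418.5,257]],165))
for n,r in(("top",(280,112,322,168)),):
    c,_=blobs(T,(0,0,150),(180,60,255),r,40)
    for x in c: print(cen(x),cv2.boundingRect(x))
    print(T[112:170:2,284:320:2,0])
print("varnish lid top",plane("top",[[366,141]],90))
E
```

```text
glue scene: base front/left/right [[791.  12.   3.]
 [745.  21.   3.]
 [789.  72.   3.]] left/right mid [[770.  41.   0.]]
glue cap top [[768.  28. 165.]] [[776.  22. 165.]]
[300. 123.] (294, 118, 13, 11)
[[135 132 134 130 132 132 129 130 131 134 133 134 127 132 128 129 131 131]
 [132 130 132 134 133 132 132 130 130 131 134 132 129 132 134 132 129 130]
 [133 132 132 128 133 133 133 129 132 129 133 127 132 134 136 130 132 135]
 [135 133 134 131 130 133 139 151 153 150 137 131 133 132 131 131 131 132]
 [134 128 134 129 132 121 150 152 152 152 151 127 133 137 130 133 130 132]
 [133 130 132 136 131 153 150 150 151 152 150 150 134 137 131 133 131 134]
 [131 131 134 132 116 152 153 152 153 153 152 152 137 132 132 130 130 137]
 [132 133 134 108 105 134 152 152 152 151 154 133 144 142 135 133 129 134]
 [132 134 125 104 105  75 145 152 151 151 146 113 146 146 140 132 130 131]
 [134 129 107 103 102  98  61  94 100 101  93 125 149 146 149 134 131 133]
 [133 130 107 107 108  98  66  67  72  81 102 138 152 151 148 130 134 131]
 [127 131 108 105 106 102  86  68  67  86 121 146 153 150 152 141 137 
[... 618 characters left out ...]
  68  68  67  68  63  66  67  78  85  91  99 106 128 132 135]
 [130 127 134  68  68  70  66  66  64  70  74  86  92  99 105 131 132 132]
 [130 128 130 126  69  64  67  67  66  67  77  83  90  96 124 128 134 135]
 [130 135 135 132 120  65  67  67  67  68  77  83  90 114 133 133 131 133]
 [132 132 138 142 135 122  79  66  62  69  76 104 122 134 133 135 138 135]
 [143 147 146 146 145 144 131 131 128 127 128 133 135 140 137 130 134 134]
 [145 145 147 145 144 145 144 133 138 133 133 133 134 132 130 133 133 133]
 [147 148 148 147 145 148 148 138 130 132 131 136 131 131 135 130 133 133]
 [147 146 146 149 149 149 147 145 137 135 133 134 131 137 137 136 134 134]]
varnish lid top [[ 764. -113.   90.]]
```

```bash
python3 -m creep '{"delta_pos":[[0,0,0],[0.005,0.0245,0],[0.005,0.0245,0],[0.005,0.0245,0],[0.005,0.0245,0.015],[0.005,0.0245,0.02],[0.005,0.0245,0.02],[0.005,0.0245,0.02],[0.005,0.0245,0.025],[0.005,0.0245,0.025],[0.007,0.0245,0.025],[0,0,0],[0,0,0]],"twist":[[0,6.1,3],[0,0,0],[0,0,0],[0,0,0],[0,0,0],[0,0,0],[0,0,0],[0,0,0],[0,0,0],[0,0,0],[0,0,0],[0,0,0],[0,0,0]]}' 0.7 >/dev/null
python3 g.py 644.3 -36.5 4 -2.6
```

```text
t 37.2 [643.16 -35.55 115.65] F [0.39 0.32 0.42] M [-0.06  0.04  0.01] w 61.0 g 0
shift now [ -0.97   2.26 111.63] twist [-0.55 -0.03  0.5 ] shift after twist [ -0.9    1.19 111.65]
```

```bash
python3 -m creep '{"delta_pos":[[-0.001,0.001,0.02],[0,0,0.025],[0,0,0.025],[0,0,0.02],[0,0,0.012],[0,0,0.006],[0,0,0],[0,0,0]],"twist":[[-0.5,0,0.5],[0,0,0],[0,0,0],[0,0,0],[0,0,0],[0,0,0],[0,0,0],[0,0,0]]}' >/dev/null
python3 g.py 644.3 -36.5 4 -2.6
```

```text
t 37.9 [645.71 -37.02  11.36] F [0.44 0.47 0.57] M [-0.07  0.06 -0.01] w 61.5 g 0
shift now [ 0.45 -1.46  7.35] twist [ 0.27 -0.02 -0.2 ] shift after twist [ 0.46 -1.43  7.36]
```

```bash
python3 -m creep '{"delta_pos":[[0,-0.001,0.004],[0,0,0.003],[0,0,0],[0,0,0]],"twist":[[0.25,0,-0.2],[0,0,0],[0,0,0],[0,0,0]]}' >/dev/null
python3 g.py 644.3 -36.5 4 -2.6
python3 -m creep '{"delta_pos":[[0,0,0],[0,0,0],[0,0,0],[0,0,0],[0,0,0],[0,0,0],[0,0,0],[0,0,0],[0,0,0],[0,0,0],[0,0,0],[0,0,0]],"twist":[[0,0,0],[0,0,0],[0,0,0],[0,0,0],[0,0,0],[0,0,0],[0,0,0],[0,0,0],[0,0,0],[0,0,0],[0,0,0],[0,0,0]]}' 0 >/dev/null
python3 g.py 644.3 -36.5 4 -2.6
```

```text
t 38.2 [644.24 -36.78   3.3 ] F [-0.87 -0.26 -0.97] M [-0.11  0.13  0.01] w 61.6 g 0
shift now [ 0.28  0.04 -0.7 ] twist [-0.04 -0.03 -0.02] shift after twist [ 0.28  0.04 -0.7 ]
t 39.2 [644.16 -36.79   3.06] F [ 0.15 -0.37  0.63] M [-0.05 -0.02  0.01] w 25.6 g 30
shift now [ 0.3   0.13 -0.94] twist [-0.06 -0.03 -0.02] shift after twist [ 0.3   0.13 -0.94]
```

```bash
python3 -m creep '{"delta_pos":[[0,0,-0.009],[0,0,-0.018],[0,0,-0.02],[0,0,-0.02],[0,0,-0.02],[0,0,-0.01],[0,0,0],[0,0,0],[0,0,0]],"twist":[[0,0,0],[0,0,0],[0,0,0],[0,0,0],[0,0,0],[0,0,0],[0,0,3.7],[0,0,3.7],[0,0,0]]}' >/dev/null
python3 g.py 515 5 100 -10
```

```text
t 39.9 [644.02 -36.81 100.38] F [-0.4   0.28 -0.94] M [-0.1   0.07  0.01] w 26.2 g 30
shift now [  18.42 -134.37    0.53] twist [-0.06 -0.02 -0.15] shift after twist [  18.77 -134.32    0.38]
```

```bash
python3 -m creep '{"delta_pos":[[0.002,-0.015,0],[0.002,-0.015,0],[0.002,-0.015,0],[0.002,-0.015,0],[0.002,-0.015,0],[0.002,-0.015,0],[0.002,-0.015,0],[0.002,-0.015,0],[0.002,-0.014,0],[0,0,0.014],[0,0,0.014],[0,0,0.01],[0,0,0],[0,0,0]],"twist":[[0,0,-0.15],[0,0,0],[0,0,0],[0,0,0],[0,0,0],[0,0,0],[0,0,0],[0,0,0],[0,0,0],[0,0,0],[0,0,0],[0,0,0],[0,0,0],[0,0,0]]}' >/dev/null
python3 g.py 515 5 62 -10
python3 - <<'E'
from h import *
import sys
np.set_printoptions(linewidth=250,precision=1,suppress=True,threshold=sys.maxsize)
S=shot("scene");T=shot("top");np.savez("im3.npz",S=S,T=T)
o=get_obs();e=o["ee_pos"];a=np.radians(80);u=np.array([np.cos(a),np.sin(a)])
for k in (30,84): P=np.r_[e[:2]+k*u,e[2]+10]; print(k,P,"top",proj("top",P),"scene",proj("scene",P))
t=proj("top",np.r_[e[:2]+84*u,72])[0].astype(int);print(t);print(T[t[1]-9:t[1]+10,t[0]-6:t[0]+26,1])
t=proj("scene",np.r_[e[:2]+84*u,72])[0].astype(int);print(t);print(S[t[1]-9:t[1]+12,t[0]-24:t[0]+10,1])
E
```

```text
t 41.1 [514.85   3.9   61.69] F [ 0.49  0.35 -1.36] M [-0.13  0.04 -0.01] w 26.3 g 30
shift now [ 1.1  -0.04 -0.31] twist [-0.16 -0.    0.17] shift after twist [ 1.1  -0.05 -0.31]
30 [520.9  33.4  72.5] top [[294.3 252.7]] scene [[329.  227.3]]
84 [530.2  86.6  72.5] top [[269.2 247.6]] scene [[347.9 220.2]]
[269 247]
[[114 103 122 122 119 119  56  47 117 117 116 119 126 107  98 102 101 102 102 138 142 142 140 141 141 143 140 142 144 141 141 143]
 [ 96  96 122 118 121 119  53  53 119 118 118 121 126 103 102  99  98  99 106 140 139 139 141 141 142 141 142 139 140 140 140 140]
 [ 62 104 122 120 119 119  31  68 119 120 120 120 125 102 102 101 100 102 108 138 138 139 139 136 138 137 141 141 136 142 138 139]
 [ 47 113 122 122 118 103  32  94 117 118 122 120 123  99  99  98 101  99 104 135 139 136 134 136 137 136 139 140 136 137 134 137]
 [ 68 118 119 122 119  95  29  96 121 119 119 120 127 101 102  99 100  96 105 133 135 132 136 135 132 133 136 136 134 135 133 136]
 [ 72 120 119 120 119  80  33 115 122 119 121 124 116 100 101  97 100  95 110 133 132 131 130 132 130 132 130 132 131 131 133
[... 3939 characters left out ...]
103]
 [ 46  48  51  54  45  49  61  61  50  46  45  52  34  36  35  31  30  74 121 127 140 172 167 168 161 172 152  39  55  51  44  64  96 111]
 [ 39  42  54  49  45  47  49  51  40  35  42  41  30  35  73  69 124 140 165 168 172 167 163 161 164 167 126  46  52  54  54  51  57  91]
 [ 34  44  52  51  48  47  43  47  38  37  34  26  74 123 137 143 169 166 158 164 161 162 166 161 161 168 129  39  46  60  55  47  48  63]
 [ 49  45  54  50  41  45  41  46  42  57 104 123 132 172 177 164 161 157 157 156 155 157 159 159 160 168 119  39  46  53  55  59  53  55]
 [ 40  40  43  52  45  48  47  48  32  70 165 171 163 160 161 162 157 158 157 158 161 155 158 158 165 166  96  49  51  58  51  45  62  53]]
```

```bash
python3 -m creep '{"delta_pos":[[0.004,0,0],[0.004,0,0],[0.004,0,0],[0.004,0,0],[0.002,0,0],[0,0,0]],"twist":[[-0.15,0,0.15],[0,0,0],[0,0,0],[0,0,0],[0,0,0],[0,0,0]]}' >/dev/null
python3 g.py 533 107.2 62 -10
python3 -m creep '{"delta_pos":[[0.002,0,0],[0.002,0,0],[0.002,0,0],[0,0,0]],"twist":[[0,0,0],[0,0,0],[0,0,0],[0,0,0]]}' >/dev/null
python3 g.py 533 107.2 62 -10
python3 -m creep '{"delta_pos":[[0.002,0,0],[0.002,0,0],[0,0,0]],"twist":[[0,0,0],[0,0,0],[0,0,0]]}' >/dev/null
python3 g.py 533 107.2 62 -10
```

```text
t 41.7 [518.59  22.27  62.35] F [ 0.15  0.65 -0.76] M [-0.08  0.01 -0.01] w 25.8 g 30
shift now [86.14 -0.53  0.38] twist [ 0.11 -0.03  0.02] shift after twist [86.14 -0.56  0.35]
t 42.0 [519.51  27.85  62.21] F [ 0.33  0.08 -1.66] M [-0.05  0.09  0.04] w 26.2 g 30
shift now [80.49 -0.51  0.24] twist [ 0.09 -0.02 -0.02] shift after twist [80.49 -0.49  0.21]
t 42.3 [520.21  31.76  62.22] F [ 0.03  0.01 -1.38] M [-0.06  0.04 -0.01] w 26.2 g 30
shift now [76.51 -0.52  0.25] twist [ 0.09 -0.02 -0.02] shift after twist [76.52 -0.5   0.22]
```

```bash
python3 -m creep '{"delta_pos":[[0.003,0,0],[0.003,0,0],[0.003,0,0],[0.003,0,0],[0,0,0]],"twist":[[0,0,0],[0,0,0],[0,0,0],[0,0,0],[0,0,0]]}' >/dev/null
python3 g.py 533 107.2 62 -10
python3 -m creep '{"delta_pos":[[0.003,0,0],[0.003,0,0],[0.003,0,0],[0.003,0,0],[0,0,0]],"twist":[[0,0,0],[0,0,0],[0,0,0],[0,0,0],[0,0,0]]}' >/dev/null
python3 g.py 533 107.2 62 -10
```

```text
t 42.7 [522.42  43.88  62.25] F [-0.02 -0.23 -0.66] M [-0.03  0.1   0.01] w 25.6 g 30
shift now [64.19 -0.57  0.28] twist [ 0.1  -0.03  0.  ] shift after twist [64.19 -0.57  0.25]
t 43.1 [524.47  55.67  62.24] F [-0.1   0.24 -0.81] M [-0.06  0.04 -0.03] w 25.3 g 30
shift now [52.22 -0.55  0.27] twist [ 0.1  -0.03 -0.  ] shift after twist [52.22 -0.55  0.24]
```

```bash
python3 -m creep '{"delta_pos":[[0.003,0,0],[0.003,0,0],[0.003,0,0],[0.003,0,0],[0.003,0,0],[0,0,0]],"twist":[[0,0,0],[0,0,0],[0,0,0],[0,0,0],[0,0,0],[0,0,0]]}' >/dev/null
python3 g.py 533 107.2 62 -10
python3 -m creep '{"delta_pos":[[0.002,0,0],[0.002,0,0],[0,0,0]],"twist":[[0,0,0],[0,0,0],[0,0,0]]}' >/dev/null
python3 g.py 533 107.2 62 -10
python3 -m creep '{"delta_pos":[[0.002,0,0],[0,0,0]],"twist":[[0,0,0],[0,0,0]]}' >/dev/null
python3 g.py 533 107.2 62 -10
python3 -m creep '{"delta_pos":[[0.002,0,0],[0,0,0]],"twist":[[0,0,0],[0,0,0]]}' >/dev/null
python3 g.py 533 107.2 62 -10
```

```text
t 43.6 [527.12  70.46  62.27] F [ 0.29 -0.18 -0.47] M [-0.12  0.1  -0.02] w 25.6 g 30
shift now [37.2  -0.59  0.29] twist [ 0.1  -0.03 -0.  ] shift after twist [37.2  -0.59  0.27]
t 43.9 [527.7   74.13  62.24] F [-0.36 -0.4  -1.94] M [-0.1   0.08 -0.01] w 25.8 g 30
shift now [33.49 -0.53  0.25] twist [ 0.09 -0.02 -0.02] shift after twist [33.49 -0.52  0.24]
t 44.0 [528.05  76.04  62.24] F [ 0.03  0.47 -1.52] M [-0.04  0.08  0.03] w 25.7 g 30
shift now [31.55 -0.55  0.26] twist [ 0.09 -0.02 -0.02] shift after twist [31.55 -0.54  0.24]
t 44.2 [528.05  76.4   62.25] F [ -0.58 -10.5    0.42] M [-1.73  0.11  0.09] w 25.9 g 30
shift now [31.2  -0.45  0.18] twist [0.07 0.12 0.05] shift after twist [31.2  -0.48  0.25]
```

```bash
python3 -m creep '{"delta_pos":[[0.001,0,0],[0,0,0],[0,0,0],[0,0,0],[0,0,0]],"twist":[[0,0,0],[0,0,0],[0,0,0],[0,0,0],[0,0,0]]}' >/dev/null
python3 g.py 533 107.2 62 -10
python3 -m creep '{"delta_pos":[[0,0,0],[0,0,0],[0,0,0],[0,0,0],[0,0,0],[0,0,0]],"twist":[[0,0,0],[0,0,0],[0,0,0],[0,0,0],[0,0,0],[0,0,0]]}' 0.7 >/dev/null
python3 -m creep '{"delta_pos":[[0,0,-0.01],[0,0,-0.02],[0,0,-0.03],[0,0,-0.03],[0,0,-0.03],[0,0,-0.03],[0,0,-0.02],[0,0,0],[0,0,0]],"twist":[[0,0,0],[0,0,0],[0,0,0],[0,0,0],[0,0,0],[0,0,0],[0,0,0],[0,0,0],[0,0,0]]}' >/dev/null
python3 g.py 674.8 228.5 150 -10
```

```text
t 44.6 [528.1   76.49  62.29] F [  0.14 -16.03   0.94] M [-2.54  0.2   0.06] w 25.8 g 30
shift now [31.1  -0.49  0.21] twist [0.06 0.16 0.03] shift after twist [31.1  -0.51  0.29]
t 45.9 [528.78  78.94 233.81] F [-0.58 -0.2  -1.  ] M [-0.1   0.09  0.03] w 61.2 g 0
shift now [172.57 117.4   84.57] twist [ 0.26 -0.08 -0.02] shift after twist [172.64 117.83  83.81]
```

```bash
python3 -m creep '{"delta_pos":[[0.017,0.012,0.005],[0.017,0.012,0.005],[0.017,0.012,0.005],[0.017,0.012,0.005],[0.017,0.012,0.005],[0.017,0.012,0.005],[0.017,0.012,0.005],[0.017,0.012,0.005],[0.017,0.012,0],[0.02,0.01,0],[0,0,0],[0,0,0]],"twist":[[0,0,0],[0,0,0],[0,0,0],[0,0,0],[0,0,0],[0,0,0],[0,0,0],[0,0,0],[0,0,0],[0,0,0],[0,0,0],[0,0,0]]}' 0 >/dev/null
python3 -m creep '{"delta_pos":[[0,0,0],[0,0,0],[0,0,0],[0,0,0],[0,0,0],[0,0,0],[0,0,0],[0,0,0],[0,0,0],[0,0,0],[0,0,0],[0,0,0],[0,0,0],[0,0,0],[0,0,0]],"twist":[[0,0,-7],[0,0,-7],[0,0,-7],[0,0,-7],[0,0,-7],[0,0,-7],[0,0,-7],[0,0,-7],[0,0,-7],[0,0,-7],[0,0,-7],[0,0,-7],[0,0,-6],[0,0,0],[0,0,0]]}' 0 >/dev/null
python3 g.py 674.8 228.5 60 80
python3 - <<'E'
from h import *
np.set_printoptions(precision=1,suppress=True)
S=shot("scene");T=shot("top")
R=((0,150,60),(6,255,255))
for n,p,r in(("top",T,(240,215,330,275)),("scene",S,(310,195,380,250))):
    for x in blobs(p,*R,r)[0][:2]: print(n,cv2.contourArea(x),cen(x),cv2.boundingRect(x),cv2.minAreaRect(x),plane(n,[cen(x)],85 if n=="top" else 78))
    print(proj(n,[[528.5,82.6,85],[524,57,85]]))
c=blobs(S,*R,(100,260,220,370))[0]
for x in c[:1]: print("scoop handle S",cen(x),cv2.boundingRect(x))
E
```

```text
t 48.1 [673.65 227.67 191.75] F [ 0.11 -0.13  0.58] M [ 0.03  0.   -0.01] w 0.8 g 0
shift now [ -0.99   1.09 131.75] twist [-0.03 -0.   -0.24] shift after twist [ -0.99   1.01 131.75]
top 245.0 [271.8 248.5] (260, 241, 25, 16) ((271.751220703125, 248.6609649658203), (23.397415161132812, 12.152687072753906), 12.094758033752441) [[526.8  80.2  85. ]]
[[270.7 247.6]
 [282.9 250.1]]
scene 249.5 [346.4 222.9] (336, 214, 22, 19) ((346.314453125, 223.08248901367188), (13.605639457702637, 22.84528923034668), 66.03751373291016) [[539.9  71.5  78. ]]
[[346.5 216.4]
 [337.4 219.8]]
scoop handle S [149.9 314.1] (138, 296, 24, 38)
```

```bash
python3 -m creep '{"delta_pos":[[-0.001,0.001,0.02],[0,0,0.025],[0,0,0.025],[0,0,0.025],[0,0,0.02],[0,0,0.015],[0,0,0],[0,0,0]],"twist":[[0,0,0],[0,0,0],[0,0,0],[0,0,0],[0,0,0],[0,0,0],[0,0,0],[0,0,0]]}' >/dev/null
python3 g.py 674.8 228.5 48 80
python3 -m creep '{"delta_pos":[[0,0,0.004],[0,0,0.004],[0,0,0.003],[0,0,0.002],[0,0,0]],"twist":[[0,0,0],[0,0,0],[0,0,0],[0,0,0],[0,0,0]]}' >/dev/null
python3 g.py 674.8 228.5 48 80
python3 -m creep '{"delta_pos":[[0,0,0.002],[0,0,0.002],[0,0,0],[0,0,0]],"twist":[[0,0,0],[0,0,0],[0,0,0],[0,0,0]]}' >/dev/null
python3 g.py 674.8 228.5 42 80
```

```text
t 48.9 [675.6  229.26  61.94] F [0.19 0.06 0.93] M [0.03 0.02 0.06] w 0.5 g 0
shift now [ 0.66 -0.89 13.94] twist [-0.02  0.02 -0.08] shift after twist [ 0.66 -0.89 13.94]
t 49.3 [676.55 229.61  49.92] F [-0.18 -1.08  1.98] M [ 0.06 -0.11 -0.03] w 0.3 g 1
shift now [ 1.53 -1.4   1.92] twist [ 0.06  0.16 -0.03] shift after twist [ 1.53 -1.4   1.92]
t 49.6 [676.58 229.63  46.36] F [-0.31 -0.14  6.18] M [0.02 0.07 0.06] w 0.3 g 3
shift now [ 1.56 -1.42  4.36] twist [ 0.06  0.16 -0.02] shift after twist [ 1.55 -1.42  4.36]
```

```bash
python3 -m creep '{"delta_pos":[[0,0,0.002],[0,0,0],[0,0,0]],"twist":[[0,0,0],[0,0,0],[0,0,0]]}' >/dev/null
python3 g.py 674.8 228.5 42 80
python3 -m creep '{"delta_pos":[[0,0,0.001],[0,0,0],[0,0,0]],"twist":[[0,0,0],[0,0,0],[0,0,0]]}' >/dev/null
python3 g.py 674.8 228.5 42 80
python3 -m creep '{"delta_pos":[[0,0,-0.01],[0,0,-0.03],[0,0,-0.04],[0,0,-0.04],[0,0,-0.04],[0,0,-0.02],[0,0,0],[0,0,0]],"twist":[[0,0,0],[0,0,0],[0,0,0],[0,0,0],[0,0,0],[0,0,0],[0,0,0],[0,0,0]]}' >/dev/null
python3 - <<'E'
from h import *
np.set_printoptions(precision=1,suppress=True)
S=shot("scene");T=shot("top")
R=((0,150,60),(6,255,255));O=((5,180,120),(18,255,255));K=((0,0,0),(180,255,55))
x=blobs(T,*R,(240,215,330,275))[0][0];print("pin top",cen(x),cv2.minAreaRect(x)[2])
x=blobs(T,*R,(470,225,545,300))[0][0];print("scoop handle T",cen(x),plane("top",[cen(x)],126))
x=blobs(S,*R,(90,250,230,380))[0][0];print("scoop handle S",cen(x),cv2.boundingRect(x))
cv2.imwrite("pics/end.png",np.hstack([cv2.resize(T[160:330,120:550],(400,158)),cv2.resize(S[120:400,80:480],(400,280))[:158]])[:,:,::-1])
a=cv2.resize(S[130:400,80:500],(800,514));cv2.imwrite("pics/end.png",a[:,:,::-1])
E
```

```text
t 49.9 [676.74 229.63  46.1 ] F [-4.42 -1.19 17.27] M [-0.33  0.92 -0.02] w 0.5 g 9
shift now [ 1.73 -1.45  4.09] twist [ 0.06  0.17 -0.03] shift after twist [ 1.72 -1.45  4.1 ]
t 50.1 [676.75 229.65  45.95] F [-6.45 -2.55 22.57] M [-0.4   1.31  0.  ] w 0.8 g 12
shift now [ 1.73 -1.48  3.94] twist [ 0.06  0.17 -0.03] shift after twist [ 1.72 -1.47  3.95]
pin top [271.8 248.4] 12.094757080078125
scoop handle T [509.1 261.1] [[ 508.8 -399.7  126. ]]
scoop handle S [150.1 314.2] (138, 296, 24, 38)
```

View pics/end.png

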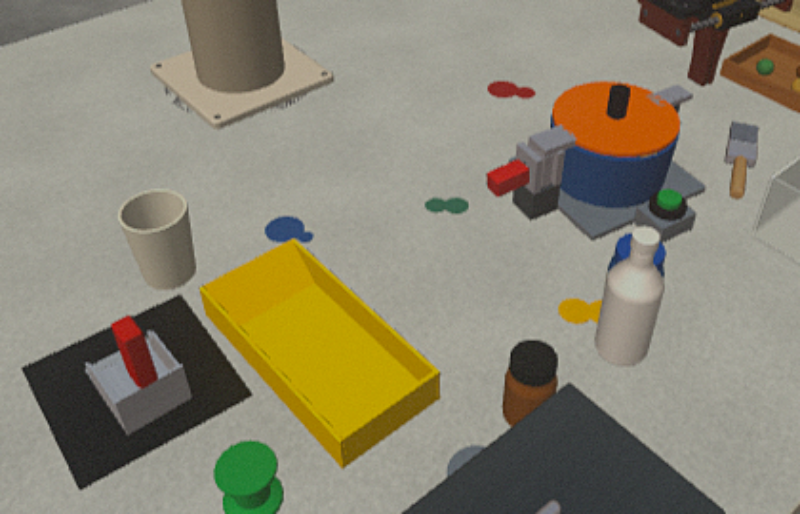

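The final picture shows the lid shut, the pin home against the fork at (508,178), the button up at (670,200), the scoop flat on its mat and an empty tray.

```bash
python3 -c "
from workcell import *
print(close_job())"
```

```text
the job is handed in; nothing more can be done
None
```

The job is handed in, with no verdict returned: the four bells are in the tub, the lid is shut and pinned, start was pressed and released, and the scoop is back flat on its mat.

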